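# Rebuild the flow cell on its tilted stand

### The job

Put the washed flow cell back together on its tilted stand: lower the frame-shaped spacer over all four guide posts until it lies flat on the seat, then lower the cover plate with the two hose stubs over the same posts, stubs up. Press the cover home until the spring catches at both ends have snapped over it, but press no harder than a firm thumb would (well under 60 N), and let go. Leave the bottles, jar, dish and label roll where they stand.

Things in the scene. Friction and masses are not known exactly. Their poses are not given: they have to be found in the camera images.
- seat (a point): Centre of the flat aluminium seat (120 x 46 mm, clamped, does not tip) of the tilted cradle. z: seat normal and direction of the posts, leaning 23 to 38 deg from vertical, to the robot's right; x: up the slope, to its left; y: across. Four round steel posts, 9 mm thick, at (x, y) = (-40, +-17) and (+40, +-10) mm reach 42 mm above the seat, the last 4 mm tapering to 6.4 mm.
- stand: Stand of the flow cell, fixed: grey foot 150 x 100 mm, fork, tilted cradle with seat, posts, catches. Origin: centre of the foot on the bench. The seat tilts about a line parallel to y, 85 mm up, and lies 30 mm above that line. Room for fingers on both long sides of the seat (plates overhang it by 8 mm); a black clamp knob (22 mm across) sits at the pivot, 19 mm clear below seat level, on the +y side.
- spacer: Spacer: white plastic frame 104 (x) x 62 (y) x 10 mm, 0.12 to 0.24 kg, with a 51 x 25 mm window and four holes 11 mm wide at (-40, +-17) and (+40, +-10) mm: it fits the posts one way round. Origin: centre of the underside, z up. Starts flat on the rack, x roughly to the robot's left. Grip it across the width at mid length. Seated, its frame coincides with seat; it passes between the catches.
- cover: Cover: bare aluminium plate 120 (x) x 62 (y) x 10 mm, 0.17 to 0.34 kg, same four holes as the spacer, no window, two hose stubs on top at (+-26, 0) mm, 17 mm tall, 11 mm across (41 mm free between them for pressing). Origin: centre of the underside, z up. Starts flat on the rack beside the spacer, on either side, x roughly to the robot's left. Seated, its origin lies 10 mm above seat.
- rack: Draining rack, fixed: dark steel tray 150 x 260 x 10 mm with two round steel bars along y at x = +-36 mm, tops 34 mm above the bench, and upright pins to 53 mm on the bars at y = 0 and +-112 mm. Origin: centre of the underside. The plates lie across the bars at about y = +60 and -60 mm; between the bars fingers can reach 25 mm below the plates.
- catch_low (a joint): Upright spring catch, 22 mm wide, at the low end of the seat (x = -61 mm), 48 mm tall over the seat; its nose reaches in to x = -57 mm, underside 21.5 mm above the seat, upper face slanted. Value 0 = upright, grows outward (rad). The cover's underside meets the slant about 31 mm above the seat, pushes it out by about 0.1, and it springs back to 0 over the seated cover.
- catch_high (a joint): The like catch, mirrored, at the high end (x = +61 mm): 0 = upright, grows outward (rad), sprung back to 0. Pushing the cover past both catches takes roughly 8 to 20 N in all, more than its weight; the push eases off once the lower edge is past the noses.
- reagent_bottle: Bystander: capped white reagent bottle, 50 x 50 x 100 mm. Origin at the centre of its underside. To be left alone.
- dropper: Bystander: brown dropper bottle, 33 x 34 x 102 mm. Origin at the centre of its underside. To be left alone.
- dish: Bystander: covered petri dish, 58 mm across, 16 mm high. Origin at the centre of its underside. To be left alone.
- jar: Bystander: sample jar with screw lid, 49 mm across, 57 mm high. Origin at the centre of its underside. To be left alone.
- labels: Bystander: roll of white labels, 60 mm across, 33 mm high. Origin at the centre of its underside. To be left alone.

How it is judged:
On the way:
1. the spacer lies flat on the seat, all four posts through it, at rest (x of spacer in the frame of seat between -0.004 and 0.004 m and y of spacer in the frame of seat between -0.004 and 0.004 m and z of spacer in the frame of seat between -0.002 and 0.002 m and angle between the z axis of spacer and the z axis of seat, either way round below 0.035 rad and angle between the x axis of spacer and the x axis of seat, either way round below 0.1 rad and linear speed of spacer below 0.02 m/s), for 0.2 s.
At the end, for the whole second after the job is handed in: Spacer on the seat, cover on the spacer, stubs up: each within 4 mm of the seat's centre line and centre, 2 mm of its seated height (0 and 10 mm), flat to 2 deg; both catches within 0.035 rad of upright, over the cover's ends; plates at rest (all of step 1 and x of cover in the frame of seat between -0.004 and 0.004 m and y of cover in the frame of seat between -0.004 and 0.004 m and z of cover in the frame of seat between 0.008 and 0.012 m and angle between the z axis of cover and the z axis of seat, either way round below 0.035 rad and angle between the x axis of cover and the x axis of seat, either way round below 0.1 rad and value of joint each of catch_low, catch_high below 0.035 rad and linear speed of cover below 0.02 m/s and angle between each of spacer, cover's own z axis and vertical below 1.2 rad); the robot touches nothing.
It fails at once if a plate is pressed against the stand with more than 60 N (contact force between any of spacer, cover and stand above 60 N).
It fails at once if a bystander is moved by more than 30 mm (distance of any of reagent_bottle, dropper, dish, jar, labels from where it was at the start of the episode above 0.03 m).
It also fails if it takes over 61 s, if anything falls off the work surface, if the arm or the gripper's body presses on something with over 40 N, if the wrist force passes 120 N, or if a joint passes its speed limit or range.

### The arm

A 7-joint arm with a two-finger parallel gripper is mounted at the origin on a cart in front of the work surface, level with it; the furniture and walls round the work are solid. World frame = base frame: x ahead of the robot, y to its left, z up, the work surface at z = 0. Lengths are in m, angles in rad, forces in N, time in s.
With the tool pointing down it reaches from about 0.4 to 0.85 m from the base axis. Payload 10.4 kg.
Tool frame: the origin (TCP) lies midway between the tips of the shut fingers; the grasp point (between the pads) lies 19 mm behind it (grip_depth is the distance from the TCP to the grasp point, in m); z points along the fingers, y is the line along which they close (so a half turn about z gives the same grasp; the last joint's range is limited). The gripper opens to 85 mm and grips with 20 to 120 N. Pads are 22 mm wide; open, the fingers measure 114 mm over their backs; the gripper's body (76 mm by 85 mm) begins 54 mm behind the grasp point. The pads swing forward as they close: fully open they stand 13 mm farther back than shut.
Start: joints at [-1.3, 0.332, -0.065, 1.46, 0.022, 1.35, -0.088], TCP at [0.181, 0.598, 0.231] pointing down, gripper open.
Joint ranges: [-2.6, 2.6], [-0.5, 2.12], [-1.47, 1.34], [0.16, 2.42], [-1.27, 4.41], [0.06, 2.06], [-2.6, 2.6]. Speed limits (rad/s): [2.22, 2.22, 2.79, 2.79, 3.14, 3.14, 3.14].

### API

Orientations are given as [roll, pitch, yaw] about the fixed x, y, z axes, in that order (R = Rz(yaw) Ry(pitch) Rx(roll)).
In Python, from workcell import * gives the robot as it stands. The module is installed in compiled form; this text tells all that it offers.
- The arm moves only by the tool send_rows, never from a script. Its argument "plan" is a list of rows, each a list of 7 numbers: the opening in per cent of the stroke, from 0 (shut) to 100 (fully open), then the shift along the tool's x, y, z in m, then the turn, a rotation vector about the tool's x, y, z in rad. In form: [[claw, dx, dy, dz, ax, ay, az], ...]. A call has 1 to 8 rows; each row shifts and turns the commanded pose from where the row before left it, along the tool's axes as they then stand; what a row does not reach is not made up. A row lasts 1/12 s, in which the tool goes at most 41.7 mm and 7.16 degrees, less where a joint would pass 70% of its speed; a pose out of reach is approached as far as the arm can. A call is refused whole if a number of a shift passes 0.0417 or a number of a turn 0.125, either way. A call with a gripper value outside its range is refused whole. The fingers move at their own pace and stop on an object; "force" is the grip in N (left out, the last holds). Time passes only in rows, so rows that do not move let the fingers close. It gives the time, the measured TCP pose, the force, the opening and the grip force at its end, in the units of the state.
- sense(): the state, without advancing time (a new reading comes with each control period).
- camera(name): name is "scene" or "top"; returns a dict with "image" (400x640x3 uint8, red, green, blue), "depth" (400x640 float32, m along the optical axis (not along the pixel's ray), 0 where there is no reading), "K" (3x3 intrinsics, pixels), "position" and "orientation" of the camera in the world. Camera axes: x right, y down, z forward; pixel columns grow to the right and rows downward; lengths in m; the calibration is good to about 2 mm. A picture is of the moment at which its call begins.
- hand_in(): hands the job in; it is judged then, once.
The state is a dict: "clock": time; "joint_pos": joint angles; "qvel": joint speeds; "joint_torque": joint torques, N m; "ee_pos": TCP position; "tool_rot": TCP orientation; "wrist_force": force on the tool from outside, world axes, zero at the start; "torque": the same for the moment, N m; "width": finger opening in m; "grasp_force": force on a finger pad.
Only numpy, scipy, OpenCV 4.12 (cv2) and the standard library are available. Lean on these libraries where they do the work, as an engineer would, in place of code of your own. Each camera call takes 0.05 s, during which the arm holds its last target. There are 200 camera calls.

## Working session

There is one attempt and no reset: what is moved stays moved. The work goes in short steps, Python scripts to look and compute and a tool call to move; the robot and the scene stay as the last step left them, time stands still between calls to the robot, and variables do not carry over. Pictures are saved under pics/ and viewed, at most 10 in all, crops included, and the job is handed in when it is done.

Besides the shell and the picture viewer there is one more tool, called after ">>>" as a command line: name --pt "numbers of a row" for each row, then --argument value for the rest. send_rows: Moves the arm, as the interface text tells. Its arguments: {"type":"object","properties":{"plan":{"type":"array"},"force":{"type":"number"}},"required":["plan"]}

```bash
mkdir -p pics
python3 - <<'E'
from workcell import *
import cv2,numpy as np
for n in("scene","top"):
    c=camera(n); np.savez(f"{n}0.npz",**c); cv2.imwrite(f"pics/{n}0.png",c["image"][:,:,::-1])
    print(n,c["K"].tolist(),c["position"],c["orientation"])
print(sense())
E
```

```text
scene [[419.99786659124055, 0.0, 317.00868673759896], [0.0, 419.99786659124055, 195.2878847315007], [0.0, 0.0, 1.0]] [-0.12120979 -0.75919451  0.87670044] [-2.21682914  0.01554842 -0.72995952]
top [[457.04071857307105, 0.0, 322.74942112326187], [0.0, 457.04071857307105, 193.81463312915716], [0.0, 0.0, 1.0]] [0.42416715 0.00839058 1.2050977 ] [-3.02518382  0.01318963 -1.5882047 ]
{'clock': 0.1, 'joint_pos': array([-1.29960218,  0.33278904, -0.06470591,  1.4608777 ,  0.02160413,
        1.34991445, -0.08849704]), 'qvel': array([-0.00042238, -0.00189552, -0.00019408, -0.0014563 ,  0.00077147,
       -0.00337458, -0.00021487]), 'joint_torque': array([ 2.07811674e-03, -6.26747775e+01,  4.94866096e-02, -3.92426920e+01,
        1.62925024e-02,  7.07662781e-03, -2.89087768e-05]), 'ee_pos': array([0.18089169, 0.59788446, 0.23059805]), 'tool_rot': array([-3.14030127e+00,  6.24428944e-05,  2.84782765e+00]), 'wrist_force': array([ 0.2069266 ,  0.35837345, -0.42589403]), 'torque': array([-0.00378565,  0.01133175,  0.003886  ]), 'grasp_force': 0.0, 'width': 0.08542516170570871}
```

View pics/scene0.png

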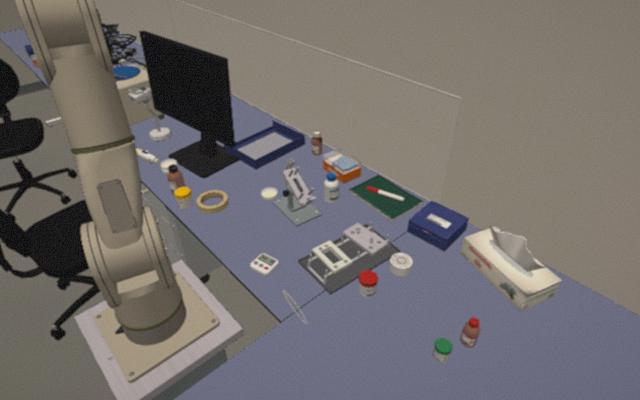

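View pics/top0.png

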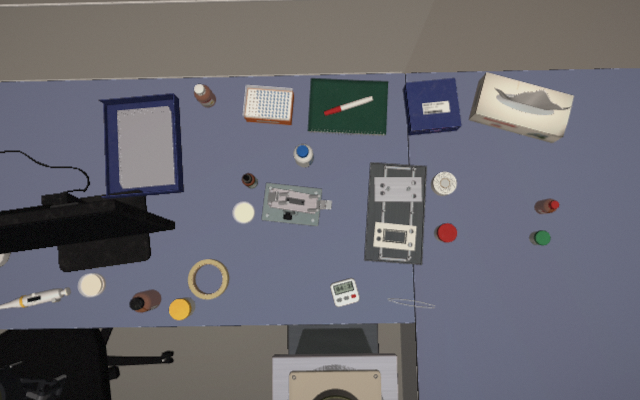

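```bash
cat > h.py <<'E'
import numpy as np,cv2
from scipy.spatial.transform import Rotation as R
def load(n): 
    c=dict(np.load(n)); c["R"]=R.from_euler("xyz",c["orientation"]).as_matrix(); return c
def proj(c,p):
    q=(np.atleast_2d(p)-c["position"])@c["R"]; return q[:,:2]/q[:,2:]*c["K"][0,0]+c["K"][:2,2], q[:,2]
def ray(c,uv):
    uv=np.atleast_2d(uv); d=np.c_[(uv-c["K"][:2,2])/c["K"][0,0],np.ones(len(uv))]; return d@c["R"].T
def onz(c,uv,z):
    d=ray(c,uv); return c["position"]+d*((z-c["position"][2])/d[:,2])[:,None]
def cloud(c):
    v,u=np.mgrid[0:400,0:640]; d=ray(c,np.c_[u.ravel(),v.ravel()]); return (c["position"]+d*c["depth"].ravel()[:,None]).reshape(400,640,3)
E
python3 - <<'E'
from h import *
for n in("top0.npz","scene0.npz"):
    c=load(n); print(n,proj(c,[[.181,.598,.231],[0,0,0],[0,0,.5]]))
    P=cloud(c); 
    if n[0]=="t":
        for u,v in[(293,204),(396,240),(95,285),(397,187),(600,230),(280,205)]: print(u,v,P[v,u])
        a=cv2.resize(c["image"][150:270,250:460],None,fx=3.8,fy=3.8,interpolation=cv2.INTER_CUBIC)
        cv2.imwrite("pics/topcrop.png",a[:,:,::-1])
    else:
        a=cv2.resize(c["image"][150:295,250:440],None,fx=4,fy=4,interpolation=cv2.INTER_CUBIC)
        cv2.imwrite("pics/scenecrop.png",a[:,:,::-1])
        P=P; v,u=np.where((np.linalg.norm(P-[.181,.598,.3],axis=2)<.15)); print(len(v), v.mean() if len(v) else 0,u.mean() if len(u) else 0)
E
```

```text
top0.npz (array([[ 46.11131193, 370.56080152],
       [335.36294472, 417.28557765],
       [340.35593074, 547.01503982]]), array([0.94565752, 1.14739009, 0.65081722]))
293 204 [0.52876286 0.09237915 0.11385424]
396 240 [ 0.43988384 -0.16673285  0.00752614]
95 285 [0.33930046 0.60402276 0.03276641]
397 187 [ 0.57402091 -0.16865775  0.04494987]
600 230 [ 0.45655771 -0.69952169  0.0008194 ]
280 205 [0.52546482 0.12198119 0.12946697]
scene0.npz (array([[110.72448478, 131.7597845 ],
       [155.78602193, 321.87951382],
       [ 86.44999811, 148.42468321]]), array([1.36352443, 1.04790402, 0.74692869]))
0 0 0
```

View pics/topcrop.png

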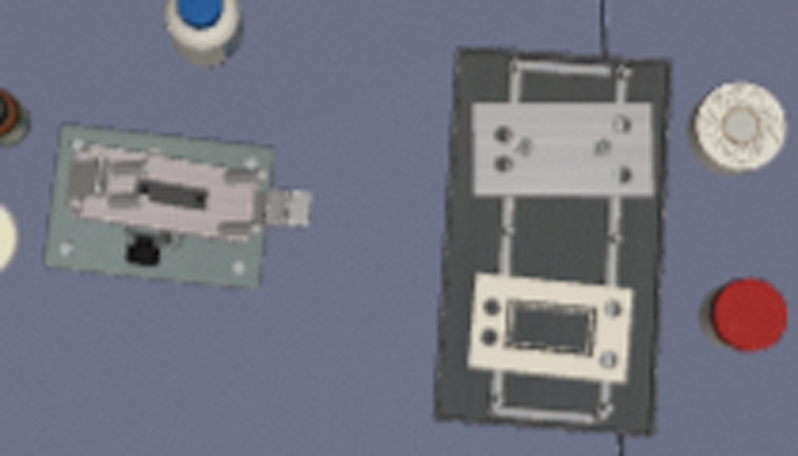

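View pics/scenecrop.png

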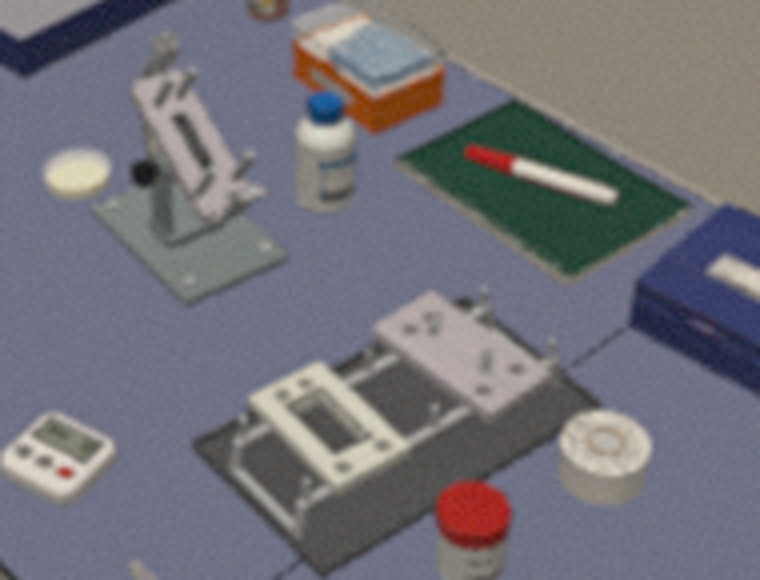

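```bash
cat > m.py <<'E'
from h import *
c=load("top0.npz"); s=load("scene0.npz"); P=cloud(c); S=cloud(s)
hsv=cv2.cvtColor(c["image"],cv2.COLOR_RGB2HSV)
# plates: depth height mask near rack
for nm,box in(("cover",(365,172,430,206)),("spacer",(365,217,430,254))):
    u0,v0,u1,v1=box; g=c["image"][v0:v1,u0:u1].min(2); m=(g>115).astype(np.uint8)
    m=cv2.morphologyEx(m,cv2.MORPH_OPEN,np.ones((5,5)))
    k=max(cv2.findContours(m,cv2.RETR_EXTERNAL,cv2.CHAIN_APPROX_NONE)[0],key=cv2.contourArea)[:,0]+[u0,v0]
    W=onz(c,k,.044)[:,:2]
    r=cv2.minAreaRect((W*1000).astype(np.float32)); print(nm,r, "z",np.median(P[k[:,1],k[:,0],2]), np.median(P[v0+15:v1-15,u0+20:u1-20,2]))
# foot
m=((P[...,2]>.003)&(P[...,2]<.03)).astype(np.uint8); m[:180]=0;m[230:]=0;m[:,:258]=0;m[:,340:]=0
print("footz",np.median(P[...,2][m>0]),m.sum())
# seat cloud, both cams
for q,Q in((c,P),(s,S)):
    b=(Q[...,2]>.07)&(abs(Q[...,0]-.53)<.06)&(abs(Q[...,1]-.09)<.09); X=Q[b]; print(len(X),X.min(0),X.max(0))
    best=None; rng=np.random.default_rng(0)
    for _ in range(500):
        a=X[rng.choice(len(X),3,False)]; n=np.cross(a[1]-a[0],a[2]-a[0]); l=np.linalg.norm(n)
        if l<1e-5: continue
        n/=l; k=abs((X-a[0])@n)<.003
        if best is None or k.sum()>best.sum(): best=k
    Y=X[best]; ctr=Y.mean(0); n=np.linalg.svd(Y-ctr)[2][2]; n*=np.sign(n[2]); print("plane",best.sum(),ctr,n,np.degrees(np.arccos(n[2])),"resid",((Y-ctr)@n).std())
    xa=np.cross([-1,0,0],n);xa=np.cross(np.cross(n,[0,1,0]),n);xa/=np.linalg.norm(xa);ya=np.cross(n,xa)
    print(cv2.minAreaRect((np.c_[(Y-ctr)@xa,(Y-ctr)@ya]*1000).astype(np.float32)),xa)
E
python3 m.py
python3 - <<'E'
from h import *
c=load("top0.npz"); im=c["image"]
for u,v in[(275,195),(300,220),(310,195),(285,222),(340,220),(293,198)]: print(im[v,u],cv2.cvtColor(im[v:v+1,u:u+1],cv2.COLOR_RGB2HSV)[0,0])
E
```

```text
cover ((569.0348510742188, -170.24685668945312), (120.37092590332031, 61.86962890625), 88.88615417480469) z 0.041325181185399296 0.04483723116746119
spacer ((449.69140625, -158.05511474609375), (105.54206848144531, 64.3753433227539), 82.828125) z 0.04261552496990795 0.003963149052461645
footz 0.011798340212675118 1409
1179 [0.49444446 0.00102107 0.07044514] [0.56856837 0.15203368 0.19381922]
plane 611 [0.53617814 0.08712345 0.10908905] [-0.08634336 -0.52947376  0.84392083] 32.44350492979454 resid 0.0014385675056484079
((3.4852752685546875, -1.5859146118164062), (45.918701171875, 135.4034423828125), 80.84873962402344) [-0.05389028  0.84832632  0.52672412]
759 [4.94823782e-01 3.86011453e-04 7.01793311e-02] [0.56555493 0.14857072 0.19178067]
plane 341 [0.53694821 0.08455868 0.11013561] [-0.07629147 -0.53611688  0.84068918] 32.787032501229675 resid 0.0015011176540507148
((-0.6813316345214844, -1.8960342407226562), (46.719783782958984, 133.72189331054688), 80.24862670898438) [-0.04845282  0.84414376  0.53392287]
[118 115 114] [  8   9 118]
[120 130 128] [ 84  20 130]
[108 105 104] [  8   9 108]
[112 117 120] [101  17 120]
[111 115 135] [115  45 135]
[109 106 106] [  0   7 109]
```

```bash
cat > m2.py <<'E'
from h import *
c=load("top0.npz"); s=load("scene0.npz"); P=cloud(c); S=cloud(s)
im=cv2.GaussianBlur(c["image"],(3,3),0); hsv=cv2.cvtColor(im,cv2.COLOR_RGB2HSV)
m=(hsv[...,1]<32).astype(np.uint8); m[:,:255]=0;m[:,340:]=0;m[:178]=0;m[230:]=0
m=cv2.morphologyEx(m,cv2.MORPH_CLOSE,np.ones((5,5))); m=cv2.morphologyEx(m,cv2.MORPH_OPEN,cv2.getStructuringElement(2,(15,15)))
k=max(cv2.findContours(m,cv2.RETR_EXTERNAL,cv2.CHAIN_APPROX_NONE)[0],key=cv2.contourArea)[:,0]
zf=np.median(P[213:224,265:280,2]); print("zf",zf,k.min(0),k.max(0))
for z in(0.008,.012):
    r=cv2.minAreaRect((onz(c,k,z)[:,:2]*1000).astype(np.float32)); print(z,r)
# joint fit of foot pose+tilt: plane constraint from both clouds
for Q in(P,S):
    for ps in(80,82,84):
        pass
np.save("foot.npy",np.array(r[0]))
E
python3 m2.py
```

```text
zf 0.011809505203489223 [262 183] [323 225]
0.008 ((538.4112548828125, 100.70304107666016), (158.43121337890625, 101.67963409423828), 82.74050903320312)
0.012 ((538.029541015625, 100.39457702636719), (157.90182495117188, 101.33988189697266), 82.74052429199219)
```

```bash
cat > m3.py <<'E'
from workcell import *
from h import *
A=[]
for n in("top","scene"):
    f=[camera(n) for _ in range(6)]; c=f[0]; c["image"]=np.mean([x["image"] for x in f],0).round().astype(np.uint8)
    c["depth"]=np.median([x["depth"] for x in f],0); np.savez(n+"1.npz",**c)
def pose(x,y,psi,th):
    ps,t=np.radians([psi,th]); Xh=np.array([np.cos(ps),np.sin(ps),0]); n=-np.sin(t)*Xh+np.array([0,0,np.cos(t)])
    X=np.cos(t)*Xh+np.array([0,0,np.sin(t)]); return np.array([x,y,.085])+.03*n, np.c_[X,np.cross(n,X),n]
o,M=pose(.5385,.1044,82.7,32.6); print(o,M)
T=np.array([(a,b,z) for z in(.042,0.0) for a,b in((-.04,.017),(-.04,-.017),(.04,.010),(.04,-.010))])@M.T+o
C=np.array([(a,b,0) for a,b in((-.06,.023),(-.06,-.023),(.06,.023),(.06,-.023))])@M.T+o
for n in("top1.npz","scene1.npz"):
    c=load(n); p,_=proj(c,np.r_[T,C]); print(n,p.round(1).tolist())
    c0=p.mean(0).astype(int); u,v=c0-[40,25] if n[0]=="t" else c0-[40,32]; h=56 if n[0]=="t" else 66; f=9 if n[0]=="t" else 9
    a=cv2.resize(c["image"][v:v+h,u:u+84],None,fx=f,fy=f,interpolation=cv2.INTER_CUBIC); a=cv2.convertScaleAbs(a,alpha=1.3)
    for q,(x,y) in enumerate(p):
        cv2.circle(a,(int((x-u+.5)*f),int((y-v+.5)*f)),3,(255,0,0) if q<4 else(0,160,0) if q<8 else (0,0,255),-1)
    print("crop origin",u,v,f); cv2.imwrite("pics/ov_"+n[:3]+".png",a[:,:,::-1])
E
python3 m3.py
```

```text
[0.53644624 0.08836789 0.11027357] [[ 0.10704588 -0.99189444 -0.0684587 ]
 [ 0.83562385  0.12706461 -0.53440375]
 [ 0.53877079  0.          0.8424524 ]]
top1.npz [[317.0, 210.0], [318.6, 195.8], [287.6, 202.2], [288.6, 193.6], [308.2, 210.2], [309.8, 196.5], [279.4, 202.7], [280.4, 194.3], [314.9, 213.7], [317.0, 195.3], [271.1, 206.9], [273.5, 187.5]]
crop origin 257 175 9
scene1.npz [[301.9, 192.3], [311.3, 188.4], [291.3, 169.5], [296.9, 167.4], [298.3, 197.9], [307.5, 194.1], [288.1, 175.7], [293.5, 173.6], [299.8, 204.1], [312.2, 198.8], [281.6, 171.8], [294.0, 167.1]]
crop origin 258 151 9
```

View pics/ov_top.png

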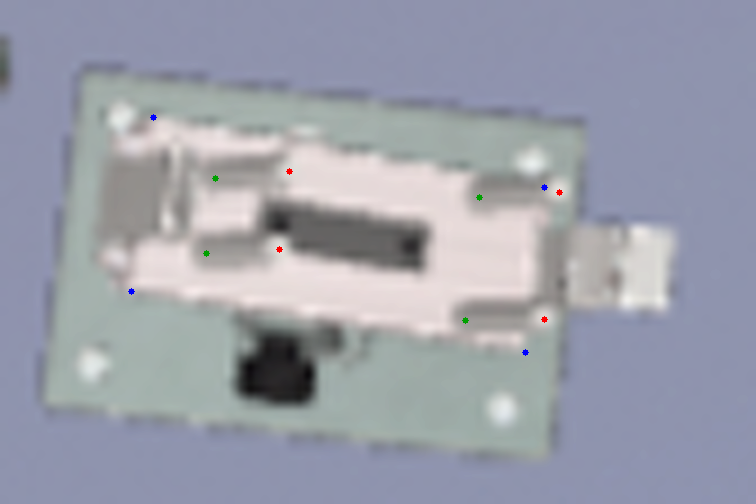

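View pics/ov_sce.png

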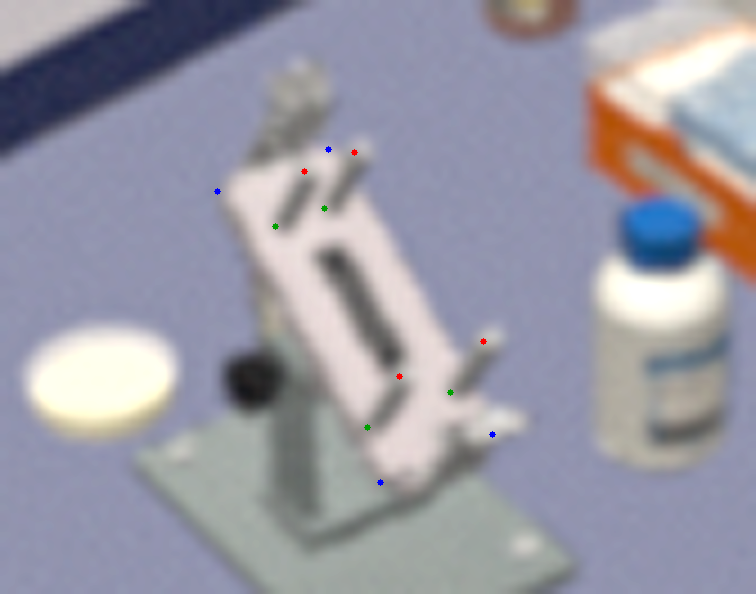

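```bash
cat > m4.py <<'E'
from h import *
from scipy.optimize import least_squares
c=load("top1.npz"); s=load("scene1.npz")
def blob(c,u,v,r=3):
    g=cv2.cvtColor(c["image"],cv2.COLOR_RGB2GRAY).astype(float); u0,v0=round(u),round(v); w=g[v0-r:v0+r+1,u0-r:u0+r+1]; w=np.clip(w-np.median(w)-8,0,None)
    y,x=np.mgrid[-r:r+1,-r:r+1]; return np.array([u0+(w*x).sum()/w.sum(),v0+(w*y).sum()/w.sum()])
cr=lambda o,p:np.array(p)/9-.5+o
B=[blob(c,*cr([257,175],p),2) for p in((121,117),(532,160),(502,408),(92,364))]
print(np.round(B,2).tolist()); W=onz(c,np.array(B),.014); print(W.round(4)); print(W.mean(0)); 
for i,j in((0,1),(3,2),(0,3),(1,2)):
    d=W[i]-W[j]; print(np.linalg.norm(d)*1000,np.degrees(np.arctan2(d[1],d[0])))
# foot corners from line reading
F=onz(c,cr([257,175],[(82,68),(583,122),(548,458),(43,405)]),.012); print("foot",F.mean(0),np.linalg.norm(F[0]-F[1]),np.linalg.norm(F[1]-F[2]))
Bs=[blob(s,*cr([258,151],p),2) for p in((181,447),(525,545))]; print("scene bolts",onz(s,np.array(Bs),.014).round(4))
# scene vs top bench-level offset: common landmarks (bolts)
d=(F[0]+F[3]-F[1]-F[2]); print(np.degrees(np.arctan2(d[1],d[0])))
E
python3 m4.py
```

```text
[[270.28, 188.19], [315.63, 192.48], [312.41, 219.98], [266.75, 215.06]]
[[0.5812 0.1595 0.014 ]
 [0.5676 0.0403 0.014 ]
 [0.4956 0.0498 0.014 ]
 [0.5106 0.169  0.014 ]]
[0.53874295 0.10466268 0.014     ]
119.95852691359673 83.47663454014422
120.1327824891201 82.81004549503801
71.26954911161937 -7.6843970713110945
72.66377025669469 -7.5311032238234015
foot [0.53950964 0.10453062 0.012     ] 0.14792415135990053 0.09866903626532687
scene bolts [[0.5151 0.1712 0.014 ]
 [0.5725 0.0417 0.014 ]]
82.84476849013154
```

```bash
cat > m5.py <<'E'
from h import *
def pose(x,y,psi,th):
    ps,t=np.radians([psi,th]); Xh=np.array([np.cos(ps),np.sin(ps),0]); n=-np.sin(t)*Xh+np.array([0,0,np.cos(t)])
    X=np.cos(t)*Xh+np.array([0,0,np.sin(t)]); return np.array([x,y,.085])+.03*n, np.c_[X,np.cross(n,X),n]
if __name__=="__main__":
  o,M=pose(.5387,.1047,82.8,32)
  for n in("top1.npz","scene1.npz"):
    c=load(n); P=cloud(c).reshape(-1,3); L=(P-o)@M
    print(n,"bench z",np.median(P[(abs(P[:,0]-.45)<.02)&(abs(P[:,1]-.05)<.03),2]))
    k=(abs(L[:,0])<.055)&(abs(L[:,1])<.019)&(abs(L[:,2])<.008); Q=L[k]
    for it in range(4):
        A=np.c_[Q[:,:2],np.ones(len(Q))]; w,*_=np.linalg.lstsq(A,Q[:,2],rcond=None); r=Q[:,2]-A@w; Q=Q[abs(r)<max(2*r.std(),.0015)]
    print(len(Q),"slope x deg",np.degrees(w[0]),"slope y",np.degrees(w[1]),"off mm",w[2]*1e3,r.std()*1e3)
    p=(cloud(c)-o)@M; im=c["image"]; H=p[...,2]
    # points high above the seat (post tops)
    k=(abs(p[...,0])<.05)&(abs(p[...,1])<.026)&(H>.012)&(H<.05)
    X=p[k]
    for a,b in((-.04,.017),(-.04,-.017),(.04,.010),(.04,-.010)):
        q=X[np.hypot(X[:,0]-a,X[:,1]-b)<.009]; print((a,b),len(q),(np.median(q,0)*1e3).round(1),(q.max(0)*1e3).round(1))
E
python3 m5.py
```

```text
top1.npz bench z 0.0009784539558015393
449 slope x deg 0.5760304574590616 slope y -0.13078939410591583 off mm -0.13729084210806528 0.6860911751043849
(-0.04, 0.017) 31 [-37.2  17.3  29.8] [-35.5  20.1  42. ]
(-0.04, -0.017) 31 [-37.3 -16.7  31.6] [-35.  -13.7  41.6]
(0.04, 0.01) 29 [43.1  9.7 33.8] [44.5 12.4 42.6]
(0.04, -0.01) 32 [ 43.1 -10.6  32.9] [44.6 -6.6 42.5]
scene1.npz bench z 0.00190677108592463
283 slope x deg 0.5710498481941442 slope y 0.46381018010418157 off mm 2.353570291442316 0.8807189409798382
(-0.04, 0.017) 18 [-44.5  16.3  31.9] [-40.1  18.5  45.7]
(-0.04, -0.017) 18 [-44.3 -17.3  31.3] [-40.4 -15.4  44.9]
(0.04, 0.01) 19 [35.5  9.6 32.9] [39.5 11.3 46.9]
(0.04, -0.01) 19 [ 34.7 -10.8  33.7] [40.9 -8.8 46.5]
```

```bash
cat > g.py <<'E'
from workcell import *
from h import *
from m5 import pose
def cur():
    s=sense(); return s["ee_pos"],R.from_euler("xyz",s["tool_rot"]),s
def rows(p0,r0,p1,r1,n,nd=4):
    d=(r0.inv()*r1).as_rotvec(); out=[]
    for i in range(n):
        ra=r0*R.from_rotvec(d*i/n); out.append(np.r_[ra.inv().apply((np.array(p1)-p0)/n),d/n].round(nd).tolist())
    return out
def down(yaw): return R.from_euler("xyz",[np.pi,0,np.radians(yaw)])
def seat(tx=0,ty=0,tz=0,tilt=32.6):  # TCP pose for tool frame at seat coords
    o,M=pose(.5387,.1047,82.8,tilt); return o+M@[tx,ty,tz], R.from_matrix(M@np.diag([1,-1,-1]))
E
python3 - <<'E'
from g import *
p,r,s=cur(); w=np.array([.43,.2,.25]); t=np.array([.4497,-.1581,.13]); q=down(82.8)
m=R.from_rotvec((q*r.inv()).as_rotvec()*.55)*r
for x in rows(p,r,w,m,13)+rows(w,m,t,q,12): print([100]+x)
P=cloud(load("top1.npz")).reshape(-1,3); P=P[P[:,2]>.14]
for a in np.linspace(0,1,14):
    x=p+(w-p)*a; d=np.linalg.norm((P-x)[:,:2],axis=1); k=d>0.09*(a<.3); i=d[k].argmin(); print(x.round(2),d[k][i].round(3),P[k][i].round(2))
E
```

```text
[100, -0.0272, -0.0238, -0.0014, 0.0, -0.0, 0.0593]
[100, -0.0286, -0.0221, -0.0014, 0.0, -0.0, 0.0593]
[100, -0.0298, -0.0204, -0.0014, 0.0, -0.0, 0.0593]
[100, -0.031, -0.0186, -0.0014, 0.0, -0.0, 0.0593]
[100, -0.032, -0.0167, -0.0014, 0.0, -0.0, 0.0593]
[100, -0.033, -0.0148, -0.0014, 0.0, -0.0, 0.0593]
[100, -0.0338, -0.0128, -0.0014, 0.0, -0.0, 0.0593]
[100, -0.0345, -0.0108, -0.0014, 0.0, -0.0, 0.0593]
[100, -0.0351, -0.0087, -0.0014, 0.0, -0.0, 0.0593]
[100, -0.0355, -0.0066, -0.0014, 0.0, -0.0, 0.0593]
[100, -0.0358, -0.0045, -0.0014, 0.0, -0.0, 0.0593]
[100, -0.0361, -0.0024, -0.0014, 0.0, -0.0, 0.0593]
[100, -0.0361, -0.0002, -0.0014, 0.0, -0.0, 0.0593]
[100, -0.0269, -0.013, 0.01, 0.0, -0.0, 0.0526]
[100, -0.0276, -0.0116, 0.01, 0.0, -0.0, 0.0526]
[100, -0.0281, -0.0101, 0.01, 0.0, -0.0, 0.0526]
[100, -0.0286, -0.0086, 0.01, 0.0, -0.0, 0.0526]
[100, -0.029, -0.0071, 0.01, 0.0, -0.0, 0.0526]
[100, -0.0294, -0.0056, 0.01, 0.0, -0.0, 0.0526]
[100, -0.0296, -0.004, 0.01, 0.0, -0.0, 0.0526]
[100, -0.0298, -0.0025, 0.01, 0.0, -0.0, 0.0526]
[100, -0.0299, -0.0009, 0.01, 0.0, -0.0, 0.0526]
[100, -0.0299, 0.0007, 0.01, 0.0, -0.0, 0.0526]
[100, -0.0298, 0.0023, 0.01, 0.0, -0.0, 0.0526]
[100, -0.0296, 0.0038, 0.01, 0.0, -0.0, 0.0526]
[0.18 0.6  0.23] 0.261 [0.44 0.63 0.17]
[0.2  0.57 0.23] 0.246 [0.44 0.6  0.17]
[0.22 0.54 0.23] 0.09 [0.21 0.63 0.32]
[0.24 0.51 0.24] 0.09 [0.15 0.53 0.31]
[0.26 0.48 0.24] 0.099 [0.17 0.52 0.3 ]
[0.28 0.45 0.24] 0.132 [0.17 0.52 0.3 ]
[0.3  0.41 0.24] 0.166 [0.17 0.52 0.3 ]
[0.32 0.38 0.24] 0.154 [0.47 0.41 0.16]
[0.33 0.35 0.24] 0.139 [0.47 0.37 0.16]
[0.35 0.32 0.24] 0.127 [0.47 0.37 0.16]
[0.37 0.29 0.25] 0.124 [0.47 0.36 0.16]
[0.39 0.26 0.25] 0.132 [0.47 0.36 0.16]
[0.41 0.23 0.25] 0.143 [0.52 0.14 0.14]
[0.43 0.2  0.25] 0.109 [0.52 0.14 0.14]
```

>>> send_rows --pt "100 -0.027 -0.024 -0.0014 0 0 0.0593" --pt "100 -0.0286 -0.022 -0.0014 0 0 0.0593" --pt "100 -0.03 -0.0204 -0.0014 0 0 0.0593" --pt "100 -0.031 -0.0186 -0.0014 0 0 0.0593" --pt "100 -0.032 -0.0167 -0.0014 0 0 0.0593" --pt "100 -0.033 -0.0148 -0.0014 0 0 0.0593" --pt "100 -0.0338 -0.0128 -0.0014 0 0 0.0593" --force 60

```text
clock: 1.28
ee_pos: [0.3157, 0.3821, 0.2414]
tool_rot: [3.141, -0.0, 2.43]
wrist_force: [1.0, 0.5, 0.4]
width: 0.0852
grasp_force: 0.0
```

>>> send_rows --pt "100 -0.0345 -0.0108 -0.0014 0 0 0.0593" --pt "100 -0.035 -0.0087 -0.0014 0 0 0.0593" --pt "100 -0.0355 -0.0066 -0.0014 0 0 0.0593" --pt "100 -0.0358 -0.0045 -0.0014 0 0 0.0593" --pt "100 -0.036 -0.0024 -0.0014 0 0 0.0593" --pt "100 -0.036 0 -0.0014 0 0 0.0593"

```text
clock: 1.78
ee_pos: [0.4307, 0.1985, 0.2499]
tool_rot: [3.141, -0.0, 2.074]
wrist_force: [0.1, -0.1, 0.0]
width: 0.0856
grasp_force: 0.0
```

>>> send_rows --pt "100 -0.027 -0.013 0.01 0 0 0.0526" --pt "100 -0.0276 -0.0116 0.01 0 0 0.0526" --pt "100 -0.028 -0.01 0.01 0 0 0.0526" --pt "100 -0.0286 -0.0086 0.01 0 0 0.0526" --pt "100 -0.029 -0.007 0.01 0 0 0.0526" --pt "100 -0.0294 -0.0056 0.01 0 0 0.0526"

```text
clock: 2.28
ee_pos: [0.4401, 0.0198, 0.1893]
tool_rot: [3.141, -0.001, 1.759]
wrist_force: [1.3, 0.6, -0.1]
width: 0.0851
grasp_force: 0.0
```

>>> send_rows --pt "100 -0.0296 -0.004 0.01 0 0 0.0526" --pt "100 -0.0298 -0.0025 0.01 0 0 0.0526" --pt "100 -0.03 -0.001 0.01 0 0 0.0526" --pt "100 -0.03 0.0007 0.01 0 0 0.0526" --pt "100 -0.03 0.0023 0.01 0 0 0.0526" --pt "100 -0.03 0.0038 0.01 0 0 0.0526" --pt "100 0 0 0 0 0 0" --pt "100 0 0 0 0 0 0"

```text
clock: 2.95
ee_pos: [0.4495, -0.1601, 0.1291]
tool_rot: [-3.141, 0.001, 1.442]
wrist_force: [0.6, -0.1, -0.0]
width: 0.0858
grasp_force: 0.0
```

Run:
```python
from g import *
p,r,s=cur(); print(s["clock"],p,np.degrees(r.as_euler("xyz")),s["wrist_force"],s["joint_pos"])
for x in rows(p,r,[.4497,-.1581,.014],down(82.8),4): print(x)
```

```text
2.95 [ 0.44949016 -0.16009927  0.12912443] [-1.79945934e+02  3.85303367e-02  8.26434680e+01] [ 0.60083068 -0.10754581 -0.03721363] [-0.45062482  0.09588299  0.73956398  1.998873   -0.07254737  1.07371856
  0.19294625]
[0.0005, 0.0, 0.0288, -0.0002, 0.0002, -0.0007]
[0.0005, 0.0, 0.0288, -0.0002, 0.0002, -0.0007]
[0.0005, 0.0, 0.0288, -0.0002, 0.0002, -0.0007]
[0.0005, -0.0, 0.0288, -0.0002, 0.0002, -0.0007]
```

>>> send_rows --pt "100 0.0005 0 0.03 0 0 0" --pt "100 0.0005 0 0.03 0 0 0" --pt "100 0.0005 0 0.03 0 0 0" --pt "100 0.0005 0 0.015 0 0 0" --pt "100 0 0 0.01 0 0 0" --pt "100 0 0 0 0 0 0"

```text
clock: 3.45
ee_pos: [0.4496, -0.1554, 0.0132]
tool_rot: [-3.139, -0.0, 1.448]
wrist_force: [-0.4, 0.3, -0.0]
width: 0.0856
grasp_force: 0.0
```

>>> send_rows --pt "55 0 0 0 0 0 0" --pt "55 0 0 0 0 0 0" --pt "55 0 0 0 0 0 0" --pt "55 0 0 0 0 0 0" --pt "55 0 0 0 0 0 0" --pt "55 0 0 0 0 0 0" --force 60

```text
clock: 3.95
ee_pos: [0.4517, -0.1565, 0.0161]
tool_rot: [3.139, -0.001, 1.446]
wrist_force: [-1.9, -0.0, 5.4]
width: 0.0612
grasp_force: 64.0
```

>>> send_rows --pt "55 0 0 -0.01 0 0 0" --pt "55 0 0 -0.025 0 0 0" --pt "55 0 0 -0.035 0 0 0" --pt "55 0 0 -0.035 0 0 0" --pt "55 0 0 -0.035 0 0 0" --pt "55 0 0 -0.03 0 0 0" --pt "55 0 0 -0.01 0 0 0" --pt "55 0 0 0 0 0 0"

```text
clock: 4.62
ee_pos: [0.4518, -0.1571, 0.1978]
tool_rot: [3.136, -0.002, 1.445]
wrist_force: [0.1, -0.2, -1.5]
width: 0.0606
grasp_force: 65.8
```

Run:
```python
from g import *
p,r,s=cur(); print(s["clock"],p,np.degrees(r.as_euler("xyz")),s["wrist_force"],s["width"],s["joint_pos"])
# TCP for plate underside at height h above seat: grasp 6mm above underside, TCP 27 below grasp
t,q=seat(0.0015,0,.065+.006-.027)
t2,_=seat(0.0015,0,.12)
print("targets",t,t2,np.degrees((r.inv()*q).as_rotvec()))
w=np.array([.47,-.05,.24])
for x in rows(p,r,t2,q,9): print([55]+x)
```

```text
4.6167 [ 0.45176753 -0.15708239  0.1978304 ] [ 1.79661787e+02 -9.69456581e-02  8.28152171e+01] [ 0.06107381 -0.19479554 -1.47815899] 0.06062399106334376 [-5.00933245e-01 -3.99553571e-03  7.52456538e-01  1.91885705e+00
  3.29649765e-04  1.22000920e+00  1.26011498e-01]
targets [0.53386147 0.06639906 0.14814963] [0.5287295  0.02577535 0.21217602] [ 0.32475305 32.50291385  0.11073118]
[55, 0.0212, 0.006, -0.0015, 0.0006, 0.063, 0.0002]
[55, 0.0213, 0.0059, -0.0002, 0.0006, 0.063, 0.0002]
[55, 0.0213, 0.0059, 0.0012, 0.0006, 0.063, 0.0002]
[55, 0.0211, 0.0059, 0.0025, 0.0006, 0.063, 0.0002]
[55, 0.0209, 0.0059, 0.0038, 0.0006, 0.063, 0.0002]
[55, 0.0207, 0.0059, 0.0051, 0.0006, 0.063, 0.0002]
[55, 0.0203, 0.0059, 0.0064, 0.0006, 0.063, 0.0002]
[55, 0.0199, 0.0059, 0.0077, 0.0006, 0.063, 0.0002]
[55, 0.0193, 0.0059, 0.0089, 0.0006, 0.063, 0.0002]
```

>>> send_rows --pt "55 0.021 0.006 -0.0015 0.0006 0.063 0" --pt "55 0.0213 0.006 -0.0002 0.0006 0.063 0" --pt "55 0.0213 0.006 0.0012 0.0006 0.063 0" --pt "55 0.021 0.006 0.0025 0.0006 0.063 0" --pt "55 0.021 0.006 0.0038 0.0006 0.063 0" --pt "55 0.0207 0.006 0.005 0.0006 0.063 0" --pt "55 0.0203 0.006 0.0064 0.0006 0.063 0" --pt "55 0.02 0.006 0.0077 0.0006 0.063 0"

```text
clock: 5.28
ee_pos: [0.5189, 0.0065, 0.2056]
tool_rot: [-3.135, -0.506, 1.442]
wrist_force: [-0.5, 0.6, -1.6]
width: 0.0611
grasp_force: 65.7
```

>>> send_rows --pt "55 0.0193 0.006 0.009 0.0006 0.063 0" --pt "55 0 0 0 0 0 0" --pt "55 0 0 0 0 0 0"

```text
clock: 5.53
ee_pos: [0.5268, 0.0258, 0.2062]
tool_rot: [-3.132, -0.565, 1.442]
wrist_force: [-1.6, 0.1, -1.9]
width: 0.0609
grasp_force: 65.7
```

```bash
cat > snap.py <<'E'
from g import *
import sys
p,r,s=cur(); k=sys.argv[1]
print(s["clock"],p,np.degrees(r.as_euler("xyz")),s["wrist_force"],s["width"],s["joint_pos"])
o,q0=seat(); M=pose(.5387,.1047,82.8,32.6)[1]
print("TCP in seat mm",(M.T@(p-o)*1e3).round(2),"rot err deg",np.degrees((r.inv()*q0).as_rotvec()).round(2))
A=[]
for n in("top","scene"):
    f=[camera(n) for _ in range(4)]; c=f[0]; c["image"]=np.mean([x["image"] for x in f],0).round().astype(np.uint8); c["depth"]=np.median([x["depth"] for x in f],0); np.savez(n+k+".npz",**c)
    u,v=(250,165) if n=="top" else (258,140)
    if n=="top": A.append(cv2.resize(c["image"][v:v+66,u:u+88],None,fx=9,fy=4.5*2,interpolation=cv2.INTER_CUBIC))
    else: A.append(cv2.resize(c["image"][v:v+66,u:u+88],None,fx=9,fy=9,interpolation=cv2.INTER_CUBIC))
a=np.vstack(A); a=cv2.convertScaleAbs(a,alpha=1.3); a=cv2.resize(a,None,fx=.5,fy=.5,interpolation=cv2.INTER_AREA)
cv2.imwrite(f"pics/s{k}.png",a[:,:,::-1])
E
python3 snap.py 2
```

```text
5.5333 [0.526794   0.02584929 0.20624287] [-179.44087422  -32.37037643   82.5944908 ] [-1.58422609  0.13376792 -1.88655333] 0.060894801695354835 [-0.42391707  0.21119376  0.72143725  1.84476419 -0.71771377  1.33259509
  0.41435411]
TCP in seat mm [ -1.84   1.93 115.09] rot err deg [-0.45  0.23 -0.17]
```

View pics/s2.png

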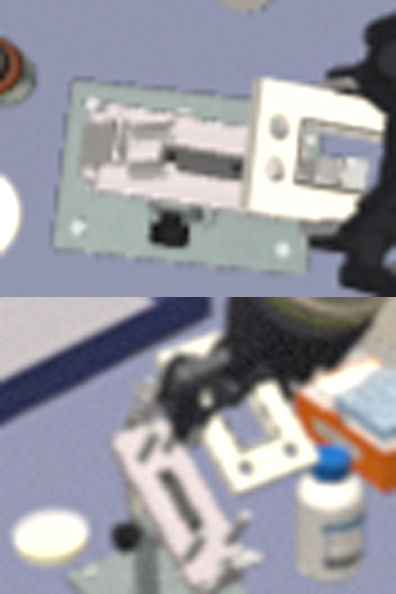

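```bash
cat > plate.py <<'E'
from h import *
from m5 import pose
import sys
def meas(k,thr=150,ln=.052,h0=.13,top=True):
    c=load(f"top{k}.npz"); o,M=pose(.5387,.1047,82.8,32.6)
    P=cloud(c); L=(P-o)@M; im=c["image"]
    m=(im.min(2)>thr)&(abs(L[...,2]-h0)<.03)&(abs(L[...,0])<.08)&(abs(L[...,1])<.05)
    m=cv2.morphologyEx(m.astype(np.uint8),cv2.MORPH_OPEN,np.ones((2,2)))
    n,lab,st,ce=cv2.connectedComponentsWithStats(m); i=1+st[1:,4].argmax(); m=(lab==i)
    e=cv2.erode(m.astype(np.uint8),np.ones((3,3)))>0
    Q=L[e]; 
    for _ in range(4):
        A=np.c_[Q[:,:2],np.ones(len(Q))]; w,*_=np.linalg.lstsq(A,Q[:,2],rcond=None); r=Q[:,2]-A@w; Q=Q[abs(r)<max(2*r.std(),.001)]
    print("n",len(Q),"plane slopes deg",np.degrees(w[:2]).round(2),"top height at 0 mm",w[2]*1e3)
    # contour cast on that plane
    k=max(cv2.findContours(m.astype(np.uint8),cv2.RETR_EXTERNAL,cv2.CHAIN_APPROX_NONE)[0],key=cv2.contourArea)[:,0]
    C=(c["position"]-o)@M; D=ray(c,k)@M
    t=(w[2]+w[0]*C[0]+w[1]*C[1]-C[2])/(D[:,2]-w[0]*D[:,0]-w[1]*D[:,1]); X=C+D*t[:,None]
    return c,o,M,w,X,im
def oncast(c,o,M,w,uv):
    C=(c["position"]-o)@M; D=ray(c,uv)@M
    t=(w[2]+w[0]*C[0]+w[1]*C[1]-C[2])/(D[:,2]-w[0]*D[:,0]-w[1]*D[:,1]); return C+D*t[:,None]
if __name__=="__main__":
    c,o,M,w,X,im=meas(sys.argv[1],h0=float(sys.argv[2]))
    print("ext",X.min(0)*1e3,X.max(0)*1e3)
    X=X*1e3; xe=X[:,0].max(); b=X[X[:,0]>xe-3]; b=b[abs(b[:,1]-b[:,1].mean())<25]; f=np.polyfit(b[:,1],b[:,0],1); print("left edge fit",f, np.degrees(np.arctan(f[0])))
    for sg in(1,-1):
        e=(X[:,1]*sg).max(); b=X[(X[:,1]*sg>e-3)&(X[:,0]<xe-4)&(X[:,0]>xe-35)]; 
        if len(b)>4: f=np.polyfit(b[:,0],b[:,1],1); print("side",sg,len(b),f,np.degrees(np.arctan(f[0])))
E
python3 plate.py 2 .14
```

```text
n 219 plane slopes deg [-0.29  0.76] top height at 0 mm 143.2208244117184
ext [-21.04373529 -27.57241057 142.62562915] [ 46.52164272  34.98513274 143.65076336]
left edge fit [7.10707401e-04 4.52193974e+01] 0.04072052769185213
side 1 12 [ 0.03648678 32.70114582] 2.0896113661968996
side -1 12 [-3.48515991e-03 -2.63871848e+01] -0.19968414539084048
```

>>> send_rows --pt "55 0.0028 0.0017 0.015 -0.004 0.002 0" --pt "55 0.0027 0.0016 0.02 -0.004 0.002 0" --pt "55 0 0 0.02 0 0 0" --pt "55 0 0 0.015 0 0 0" --pt "55 0 0 0.008 0 0 0" --pt "55 0 0 0 0 0 0" --pt "55 0 0 0 0 0 0"

```text
clock: 6.52
ee_pos: [0.5369, 0.0717, 0.1456]
tool_rot: [3.14, -0.571, 1.444]
wrist_force: [-1.0, -1.0, -0.9]
width: 0.0607
grasp_force: 65.7
```

```bash
python3 snap.py 3; python3 plate.py 3 .06
```

```text
6.5167 [0.53691481 0.07171455 0.14563496] [179.89357331 -32.70158828  82.71865841] [-0.97148664 -1.03452386 -0.94082457] 0.06070153172440105 [-0.45742503  0.27879293  0.67103483  1.91639985 -0.81184593  1.19603179
  0.45675989]
TCP in seat mm [ 4.91 -2.36 38.83] rot err deg [ 0.15 -0.1  -0.07]
n 169 plane slopes deg [-0.01 -0.11] top height at 0 mm 66.6219310624398
ext [-12.64717678 -31.73907796  66.55392603] [52.78432537 30.75182763 66.68005956]
left edge fit [5.03595974e-03 5.16346729e+01] 0.2885367997654748
side 1 12 [8.88575450e-03 2.92957704e+01] 0.5091028321239619
side -1 12 [-1.55433163e-02 -3.01682307e+01] -0.8904947174455147
```

View pics/s3.png

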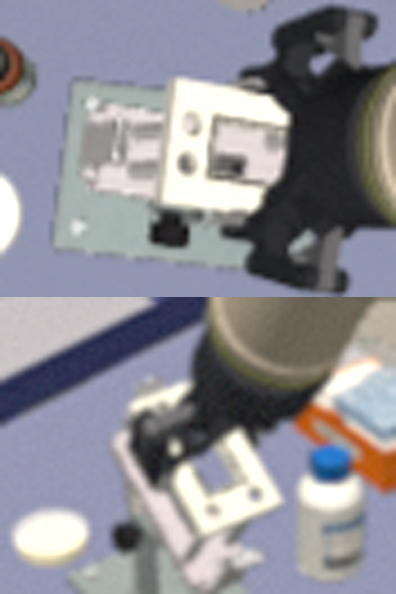

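>>> send_rows --pt "55 -0.001 -0.0004 0.006 0 0 0" --pt "55 0 0 0.006 0 0 0" --pt "55 0 0 0.002 0 0 0" --pt "55 0 0 0 0 0 0"

```text
clock: 7.25
ee_pos: [0.5368, 0.0792, 0.1322]
tool_rot: [3.141, -0.571, 1.444]
wrist_force: [0.1, -0.9, -1.3]
width: 0.0608
grasp_force: 65.8
```

>>> send_rows --pt "55 0 0 0.002 0 0 0" --pt "55 0 0 0.002 0 0 0" --pt "55 0 0 0 0 0 0"

```text
clock: 7.5
ee_pos: [0.5373, 0.0801, 0.1291]
tool_rot: [3.14, -0.57, 1.443]
wrist_force: [-2.0, -3.1, -3.0]
width: 0.061
grasp_force: 65.9
```

>>> send_rows --pt "55 0 0 0.0015 0 0 0" --pt "55 0 0 0.0015 0 0 0" --pt "55 0 0 0 0 0 0"

```text
clock: 7.75
ee_pos: [0.5373, 0.0815, 0.1265]
tool_rot: [3.141, -0.57, 1.442]
wrist_force: [-2.9, -4.7, -2.8]
width: 0.0607
grasp_force: 65.9
```

```bash
cat > st.py <<'E'
from g import *
p,r,s=cur(); o,q0=seat(); M=pose(.5387,.1047,82.8,32.6)[1]
print(round(s["clock"],2),"TCP seat mm",(M.T@(p-o)*1e3).round(2),"err deg tool",np.degrees((r.inv()*q0).as_rotvec()).round(2),"F seat",(M.T@s["wrist_force"]).round(1),"T seat",(M.T@s["torque"]).round(2),"w",s["width"].round(4),s["grasp_force"].round(0))
E
python3 st.py
```

```text
Traceback (most recent call last):
  File "st.py", line 3, in <module>
    print(round(s["clock"],2),"TCP seat mm",(M.T@(p-o)*1e3).round(2),"err deg tool",np.degrees((r.inv()*q0).as_rotvec()).round(2),"F seat",(M.T@s["wrist_force"]).round(1),"T seat",(M.T@s["torque"]).round(2),"w",s["width"].round(4),s["grasp_force"].round(0))
                                                                                                                                                                                                                   ^^^^^^^^^^^^^^^^
AttributeError: 'float' object has no attribute 'round'
```

```bash
sed -i 's/s\["width"\].round(4),s\["grasp_force"\].round(0)/s["width"],s["grasp_force"]/' st.py; python3 st.py
```

```text
7.75 TCP seat mm [ 2.84 -1.53 17.41] err deg tool [ 0.13 -0.03 -0.13] F seat [-5.8  2.3  0.4] T seat [ 0.44  1.8  -0.02] w 0.06066507677857553 65.88262796401978
```

>>> send_rows --pt "55 -0.001 -0.0004 0.002 0 0 0" --pt "55 0 0 0.003 0 0 0" --pt "55 0 0 0.003 0 0 0" --pt "55 0 0 0 0 0 0"

```text
clock: 8.08
ee_pos: [0.5376, 0.0863, 0.1192]
tool_rot: [3.14, -0.571, 1.444]
wrist_force: [-2.1, -1.5, -4.9]
width: 0.0605
grasp_force: 65.7
```

```bash
python3 st.py
```

```text
8.08 TCP seat mm [ 2.9  -1.23  8.74] err deg tool [ 0.11 -0.09 -0.07] F seat [-4.1  1.9 -3.1] T seat [ 0.11  1.47 -0.05] w 0.060451212962786105 65.70121049880981
```

>>> send_rows --pt "55 -0.0006 -0.0004 0.004 0 0 0" --pt "55 0 0 0.005 0 0 0" --pt "55 0 0 0.005 0 0 0" --pt "55 0 0 0.004 0 0 0" --pt "55 0 0 0 0 0 0"

```text
clock: 8.5
ee_pos: [0.5384, 0.0961, 0.1036]
tool_rot: [3.141, -0.571, 1.444]
wrist_force: [-0.3, -0.9, -2.8]
width: 0.0608
grasp_force: 65.6
```

```bash
python3 st.py
```

```text
8.5 TCP seat mm [ 2.77 -0.77 -9.69] err deg tool [ 0.08 -0.11 -0.05] F seat [-2.3  0.2 -1.9] T seat [-0.    0.97 -0.06] w 0.060818740790961764 65.61986088752747
```

Underside is about 8 mm above the seat. I'll continue down gently.

>>> send_rows --pt "55 0 0 0.003 0 0 0" --pt "55 0 0 0.002 0 0 0" --pt "55 0 0 0.001 0 0 0" --pt "55 0 0 0 0 0 0"

```text
clock: 8.83
ee_pos: [0.539, 0.0987, 0.0993]
tool_rot: [3.14, -0.571, 1.444]
wrist_force: [-0.1, -1.0, -1.8]
width: 0.0607
grasp_force: 65.7
```

>>> send_rows --pt "55 0 0 0.001 0 0 0" --pt "55 0 0 0.001 0 0 0" --pt "55 0 0 0 0 0 0"

```text
clock: 9.08
ee_pos: [0.5392, 0.0997, 0.0977]
tool_rot: [3.14, -0.571, 1.444]
wrist_force: [0.4, -0.8, -1.5]
width: 0.0608
grasp_force: 65.7
```

```bash
python3 st.py
```

```text
9.08 TCP seat mm [  2.74  -1.14 -16.69] err deg tool [ 0.14 -0.13 -0.05] F seat [-1.4 -0.5 -0.9] T seat [-0.02  0.78 -0.06] w 0.060781162728116254 65.72321891784668
```

>>> send_rows --pt "55 0 0 0.001 0 0 0" --pt "55 0 0 0.001 0 0 0" --pt "55 0 0 0 0 0 0"

```text
clock: 9.33
ee_pos: [0.5395, 0.1002, 0.097]
tool_rot: [3.139, -0.572, 1.444]
wrist_force: [-6.0, -5.0, 9.7]
width: 0.0607
grasp_force: 66.9
```

>>> send_rows --pt "55 0 0 0.001 0 0 0" --pt "55 0 0 0 0 0 0"

```text
clock: 9.5
ee_pos: [0.5395, 0.1002, 0.0969]
tool_rot: [3.139, -0.573, 1.444]
wrist_force: [-11.2, -8.8, 19.6]
width: 0.0607
grasp_force: 68.0
```

```bash
python3 st.py
```

```text
9.5 TCP seat mm [  2.75  -1.34 -17.58] err deg tool [ 0.18 -0.22 -0.07] F seat [ 2.  10.1 21.9] T seat [2.21 0.27 0.07] w 0.06074553907326083 67.98844456672668
```

>>> send_rows --pt "55 0 0 -0.0025 0 0 0" --pt "100 0 0 0 0 0 0" --pt "100 0 0 0 0 0 0" --pt "100 0 0 0 0 0 0" --pt "100 0 0 0 0 0 0"

```text
clock: 9.92
ee_pos: [0.5392, 0.1001, 0.0972]
tool_rot: [3.14, -0.571, 1.444]
wrist_force: [-0.5, 0.1, 0.1]
width: 0.0853
grasp_force: 0.0
```

```bash
python3 st.py
```

```text
9.92 TCP seat mm [  2.81  -1.11 -17.3 ] err deg tool [ 0.13 -0.13 -0.05] F seat [0.1 0.5 0.1] T seat [0.04 0.55 0.02] w 0.08526703709083984 0.0
```

>>> send_rows --pt "100 0 0 -0.01 0 0 0" --pt "100 0 0 -0.025 0 0 0" --pt "100 0 0 -0.03 0 0 0" --pt "100 0 0 -0.03 0 0 0" --pt "100 0 0 -0.03 0 0 0" --pt "100 0 0 -0.01 0 0 0" --pt "100 0 0 0 0 0 0"

```text
clock: 10.5
ee_pos: [0.5309, 0.0253, 0.2136]
tool_rot: [3.135, -0.571, 1.444]
wrist_force: [1.5, 0.0, 0.8]
width: 0.0854
grasp_force: 0.0
```

Run:
```python
from g import *
p,r,s=cur(); print(s["clock"],p)
for x in rows(p,r,[.571,-.1688,.125],down(88.9),9): print([100]+x)
c=camera("top"); np.savez("top4.npz",**c)
o,M=pose(.5387,.1047,82.8,32.6); L=(cloud(c)-o)@M
m=(c["image"].min(2)>150)&(abs(L[...,0])<.08)&(abs(L[...,1])<.05)&(abs(L[...,2]-.01)<.02)
print(m.sum(),np.median(L[m],0),np.percentile(L[m],[2,98],axis=0))
Q=L[m];Q=Q[abs(Q[:,2]-np.median(Q[:,2]))<.004]; A=np.c_[Q[:,:2],np.ones(len(Q))]; w=np.linalg.lstsq(A,Q[:,2],rcond=None)[0]; print("plane",np.degrees(w[:2]),w[2])
```

```text
10.5 [0.53088214 0.0253033  0.21355034]
[100, -0.0228, 0.0072, -0.0029, 0.0042, -0.0634, -0.0119]
[100, -0.0231, 0.0069, -0.0015, 0.0042, -0.0634, -0.0119]
[100, -0.0232, 0.0066, -0.0001, 0.0042, -0.0634, -0.0119]
[100, -0.0232, 0.0063, 0.0014, 0.0042, -0.0634, -0.0119]
[100, -0.0232, 0.0061, 0.0028, 0.0042, -0.0634, -0.0119]
[100, -0.023, 0.0058, 0.0043, 0.0042, -0.0634, -0.0119]
[100, -0.0228, 0.0056, 0.0057, 0.0042, -0.0634, -0.0119]
[100, -0.0224, 0.0053, 0.0071, 0.0042, -0.0634, -0.0119]
[100, -0.022, 0.0051, 0.0085, 0.0042, -0.0634, -0.0119]Traceback (most recent call last):
  File "<stdin>", line 5, in <module>
  File "h.py", line 12, in cloud
    v,u=np.mgrid[0:400,0:640]; d=ray(c,np.c_[u.ravel(),v.ravel()]); return (c["position"]+d*c["depth"].ravel()[:,None]).reshape(400,640,3)
                                 ~~~^^^^^^^^^^^^^^^^^^^^^^^^^^^^^^
  File "h.py", line 8, in ray
    uv=np.atleast_2d(uv); d=np.c_[(uv-c["K"][:2,2])/c["K"][0,0],np.ones(len(uv))]; return d@c["R"].T
                                                                                            ~^^^^^
KeyError: 'R'
```

>>> send_rows --pt "100 -0.0228 0.007 -0.003 0.0042 -0.0634 -0.012" --pt "100 -0.023 0.007 -0.0015 0.0042 -0.0634 -0.012" --pt "100 -0.0232 0.0066 0 0.0042 -0.0634 -0.012" --pt "100 -0.0232 0.0063 0.0014 0.0042 -0.0634 -0.012" --pt "100 -0.0232 0.006 0.0028 0.0042 -0.0634 -0.012" --pt "100 -0.023 0.0058 0.0043 0.0042 -0.0634 -0.012" --pt "100 -0.0228 0.0056 0.0057 0.0042 -0.0634 -0.012" --pt "100 -0.0224 0.0053 0.007 0.0042 -0.0634 -0.012"

```text
clock: 11.22
ee_pos: [0.5652, -0.1444, 0.1299]
tool_rot: [-3.139, -0.061, 1.546]
wrist_force: [0.3, -0.0, -0.8]
width: 0.0856
grasp_force: 0.0
```

>>> send_rows --pt "100 -0.022 0.005 0.0085 0.0042 -0.0634 -0.012" --pt "100 0 0 0 0 0 0" --pt "100 0 0 0 0 0 0"

```text
clock: 11.47
ee_pos: [0.5691, -0.1647, 0.1203]
tool_rot: [-3.134, -0.001, 1.557]
wrist_force: [-0.8, -0.4, -0.2]
width: 0.0855
grasp_force: 0.0
```

```bash
cat > fin.py <<'E'
from g import *
import sys
def look(k,thr,h0):
    c=camera("top"); np.savez(k,**c); c=load(k)
    o,M=pose(.5387,.1047,82.8,32.6); L=(cloud(c)-o)@M
    m=(c["image"].min(2)>thr)&(abs(L[...,0])<.055)&(abs(L[...,1])<.035)&(abs(L[...,2]-h0)<.008)
    Q=L[m]; print(m.sum(),np.median(Q,0)*1e3,"\n",np.percentile(Q,[1,99],axis=0)*1e3)
    A=np.c_[Q[:,:2],np.ones(len(Q))]; w=np.linalg.lstsq(A,Q[:,2],rcond=None)[0]; print("plane slopes",np.degrees(w[:2]),"h",w[2]*1e3)
if __name__=="__main__":
    p,r,s=cur(); print(s["clock"],p,np.degrees(r.as_euler("xyz")))
    for x in rows(p,r,[.571,-.1688,.0145],down(88.9),4): print(x)
    look(sys.argv[1],float(sys.argv[2]),float(sys.argv[3]))
E
python3 fin.py top5.npz 150 .01
```

```text
11.4667 [ 0.56907421 -0.16472153  0.12033638] [-1.79567614e+02 -8.37886224e-02  8.91885714e+01]
[-0.0011, 0.0007, 0.0265, -0.0019, -0.0004, 0.0013]
[-0.001, 0.0006, 0.0265, -0.0019, -0.0004, 0.0013]
[-0.001, 0.0006, 0.0265, -0.0019, -0.0004, 0.0013]
[-0.001, 0.0005, 0.0265, -0.0019, -0.0004, 0.0013]
580 [ 1.92750531 -0.0182173   9.70904937] 
 [[-51.07533971 -31.87177271   5.2704603 ]
 [ 50.39308777  29.38206458  13.9495647 ]]
plane slopes [-0.12067957 -0.11050556] h 9.675266479304934
```

>>> send_rows --pt "100 -0.001 0.0006 0.027 -0.002 0 0.0013" --pt "100 -0.001 0.0006 0.027 -0.002 0 0.0013" --pt "100 -0.001 0.0006 0.027 -0.002 0 0.0013" --pt "100 -0.001 0.0006 0.015 -0.002 0 0.0013" --pt "100 0 0 0.01 0 0 0" --pt "100 0 0 0 0 0 0"

```text
clock: 12.02
ee_pos: [0.571, -0.1693, 0.0146]
tool_rot: [3.14, -0.002, 1.55]
wrist_force: [-0.6, -0.6, -0.1]
width: 0.0851
grasp_force: 0.0
```

>>> send_rows --pt "55 0 0 0 0 0 0" --pt "55 0 0 0 0 0 0" --pt "55 0 0 0 0 0 0" --pt "55 0 0 0 0 0 0" --pt "55 0 0 0 0 0 0" --pt "55 0 0 0 0 0 0" --force 80

```text
clock: 12.52
ee_pos: [0.5734, -0.1705, 0.0181]
tool_rot: [3.135, -0.0, 1.55]
wrist_force: [-1.1, 1.1, 6.9]
width: 0.06
grasp_force: 86.6
```

Run:
```python
from g import *
p,r,s=cur(); print(p,np.degrees(r.as_euler("xyz")),s["wrist_force"],s["width"],s["grasp_force"])
```

```text
[ 0.57339709 -0.17049332  0.01806802] [ 1.79609538e+02 -1.26927594e-02  8.88352736e+01] [-1.05720862  1.0602872   6.92853007] 0.060047080138102664 86.58369541168213
```

>>> send_rows --pt "55 0 0 -0.01 0 0 0" --pt "55 0 0 -0.025 0 0 0" --pt "55 0 0 -0.035 0 0 0" --pt "55 0 0 -0.035 0 0 0" --pt "55 0 0 -0.035 0 0 0" --pt "55 0 0 -0.03 0 0 0" --pt "55 0 0 -0.01 0 0 0" --pt "55 0 0 0 0 0 0"

```text
clock: 13.18
ee_pos: [0.5726, -0.1709, 0.1996]
tool_rot: [3.132, -0.0, 1.55]
wrist_force: [-0.0, 0.5, -1.7]
width: 0.0601
grasp_force: 87.2
```

Run:
```python
from g import *
p,r,s=cur(); print(s["clock"],p,np.degrees(r.as_euler("xyz")),s["wrist_force"],s["width"],s["grasp_force"])
t2,q=seat(0.0013,-.0011,.115)
for x in rows(p,r,t2,q,9): print([55]+x)
```

```text
13.1833 [ 0.5726454  -0.17088526  0.1996269 ] [ 1.79476108e+02 -1.00714043e-02  8.88185463e+01] [-0.02989353  0.53920089 -1.69432413] 0.0601483242336994 87.2131884098053
[55, 0.022, -0.0052, -0.001, -0.0023, 0.0631, 0.0116]
[55, 0.022, -0.0054, 0.0004, -0.0023, 0.0631, 0.0116]
[55, 0.0218, -0.0057, 0.0018, -0.0023, 0.0631, 0.0116]
[55, 0.0216, -0.0059, 0.0031, -0.0023, 0.0631, 0.0116]
[55, 0.0213, -0.0062, 0.0045, -0.0023, 0.0631, 0.0116]
[55, 0.0209, -0.0065, 0.0058, -0.0023, 0.0631, 0.0116]
[55, 0.0204, -0.0067, 0.0071, -0.0023, 0.0631, 0.0116]
[55, 0.0199, -0.007, 0.0083, -0.0023, 0.0631, 0.0116]
[55, 0.0192, -0.0072, 0.0096, -0.0023, 0.0631, 0.0116]
```

>>> send_rows --pt "55 0.022 -0.005 -0.001 -0.0023 0.063 0.0116" --pt "55 0.022 -0.0054 0.0004 -0.0023 0.063 0.0116" --pt "55 0.022 -0.0057 0.0018 -0.0023 0.063 0.0116" --pt "55 0.0216 -0.006 0.003 -0.0023 0.063 0.0116" --pt "55 0.0213 -0.0062 0.0045 -0.0023 0.063 0.0116" --pt "55 0.021 -0.0065 0.0058 -0.0023 0.063 0.0116" --pt "55 0.0204 -0.0067 0.007 -0.0023 0.063 0.0116" --pt "55 0.02 -0.007 0.0083 -0.0023 0.063 0.0116"

```text
clock: 13.85
ee_pos: [0.5327, 0.0079, 0.2027]
tool_rot: [-3.137, -0.507, 1.454]
wrist_force: [-0.2, -0.5, -2.1]
width: 0.0603
grasp_force: 87.1
```

>>> send_rows --pt "55 0.0192 -0.0072 0.0096 -0.0023 0.063 0.0116" --pt "55 0 0 0 0 0 0" --pt "55 0 0 0 0 0 0"

```text
clock: 14.1
ee_pos: [0.5279, 0.0292, 0.2034]
tool_rot: [-3.132, -0.567, 1.441]
wrist_force: [0.6, -1.1, -2.0]
width: 0.0606
grasp_force: 87.1
```

```bash
python3 st.py
```

```text
14.1 TCP seat mm [ -0.48   1.26 110.83] err deg tool [-0.41  0.14 -0.2 ] F seat [-2.  -0.7 -1.1] T seat [-0.08  0.76  0.02] w 0.06062650831343702 87.14597225189209
```

>>> send_rows --pt "55 0.0018 0.0024 0.012 -0.007 0.0025 -0.0035" --pt "55 0 0 0.018 0 0 0" --pt "55 0 0 0.02 0 0 0" --pt "55 0 0 0.015 0 0 0" --pt "55 0 0 0.007 0 0 0" --pt "55 0 0 0 0 0 0" --pt "55 0 0 0 0 0 0"

```text
clock: 14.68
ee_pos: [0.5366, 0.0681, 0.1453]
tool_rot: [3.139, -0.569, 1.446]
wrist_force: [1.2, -1.0, -1.9]
width: 0.0602
grasp_force: 87.1
```

```bash
python3 snap.py 6; python3 st.py
python3 - <<'E'
from plate import *
c,o,M,w,X,im=meas("6",thr=95,h0=.063)
X=X*1e3; print("ext",X.min(0),X.max(0)); xe=np.percentile(X[:,0],95); b=X[(X[:,0]>xe-4)&(abs(X[:,1])<22)]; print("left edge",np.median(b[:,0]),np.polyfit(b[:,1],b[:,0],1))
for sg in(1,-1):
    b=X[(X[:,1]*sg>25)&(X[:,0]<52)&(X[:,0]>20)]; print(sg,len(b),np.median(b[:,1]) if len(b) else None, np.polyfit(b[:,0],b[:,1],1) if len(b)>3 else None)
E
```

```text
14.6833 [0.53661993 0.06814073 0.14527845] [179.84873041 -32.60674587  82.85723941] [ 1.18396526 -0.97394213 -1.86468569] 0.06016714503810101 [-0.47140478  0.28473184  0.69555437  1.91575848 -0.81644495  1.20397913
  0.46868615]
TCP in seat mm [ 1.7  -2.52 40.46] rot err deg [ 0.12 -0.01  0.05]
15.08 TCP seat mm [ 2.16 -2.46 40.52] err deg tool [ 0.15 -0.06  0.07] F seat [-1.1 -0.2 -2.2] T seat [-0.    0.78  0.  ] w 0.06040584556559003 87.12001919746399
n 580 plane slopes deg [0.1  0.24] top height at 0 mm 66.31787629981952
ext [-17.58351317 -35.03357856  66.18312099] [64.22599708 36.99531302 66.54797171]
left edge 62.92799274640565 [1.03733105e-02 6.30253688e+01]
1 14 29.97712156583154 [-0.07272211 32.79353948]
-1 13 -30.969608611617574 [-5.68719566e-03 -3.06813481e+01]
```

View pics/s6.png

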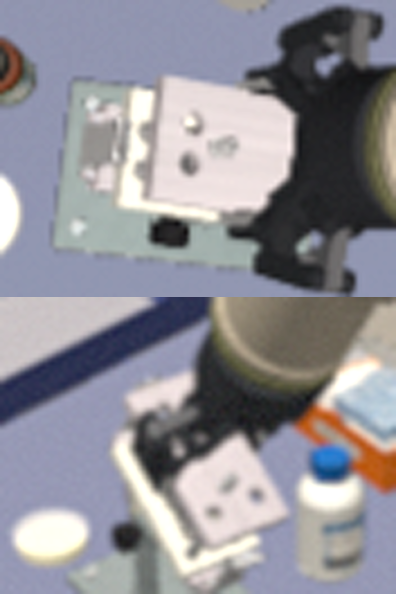

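Run:
```python
from plate import *
c=load("top6.npz"); o,M=pose(.5387,.1047,82.8,32.6); w=np.array([0,0,.0662])
uv=np.array([(250+(162+.0)/4.5-.5,165+76/4.5-.5),(250+148/4.5-.5,165+205/4.5-.5)]); print(uv,oncast(c,o,M,w,uv)*1e3)
g=cv2.cvtColor(c["image"],cv2.COLOR_RGB2GRAY); 
# profiles along seat x at the top plane, across left edge, at several y ; and along y across sides
C=lambda x,y: proj(c,o+M@np.array([x,y,.0662]))[0][0]
def edge(pts):
    q=np.array([C(*p) for p in pts],np.float32); v=cv2.remap(c["image"],q[:,0].reshape(1,-1),q[:,1].reshape(1,-1),cv2.INTER_LINEAR)[0].astype(float)
    return v
xs=np.arange(.050,.072,.001)
for y in(-.024,-.018,.0,.018,.024): print(y,edge([(x,y) for x in xs]).mean(1).astype(int).tolist(), edge([(x,y) for x in xs])[:,2].astype(int).tolist())
ys=np.arange(.024,.040,.001)
for x in(.025,.035,.045):
    for sg in(1,-1): print(x,sg,edge([(x,sg*y) for y in ys]).mean(1).astype(int).tolist())
```

```text
[[285.5        181.38888889]
 [282.38888889 210.05555556]] [[ 63.12080814 -32.69168162  66.2       ]
 [ 62.37657166  31.49139585  66.2       ]]
-0.024 [173, 173, 172, 172, 172, 172, 172, 172, 172, 168, 163, 154, 136, 119, 121, 129, 140, 155, 168, 168, 165, 161] [170, 170, 169, 169, 169, 169, 169, 169, 169, 165, 160, 151, 134, 117, 118, 125, 135, 149, 161, 162, 159, 156]
-0.018 [175, 175, 175, 175, 175, 175, 175, 175, 173, 170, 166, 151, 135, 131, 133, 137, 158, 179, 191, 198, 204, 204] [172, 172, 172, 172, 172, 172, 172, 172, 170, 167, 163, 148, 132, 127, 129, 132, 151, 169, 180, 187, 193, 193]
0.0 [176, 176, 176, 175, 175, 175, 175, 175, 174, 170, 167, 152, 137, 127, 124, 121, 127, 133, 140, 151, 159, 174] [174, 173, 173, 172, 172, 171, 172, 172, 170, 167, 164, 149, 134, 124, 121, 118, 123, 128, 135, 144, 152, 165]
0.018 [173, 174, 174, 174, 174, 174, 174, 174, 172, 168, 163, 149, 134, 123, 120, 117, 120, 124, 130, 140, 149, 161] [170, 171, 171, 171, 171, 171, 171, 171, 169, 165, 160, 146, 131, 120, 117, 115, 117, 120, 126, 135, 143, 154]
0.024 [178, 178, 177, 177, 177, 177, 177, 177, 174, 171, 163, 152, 141, 135, 130, 140, 156, 174, 186, 199, 204, 204] [174, 174, 174, 174, 174, 174, 173, 173, 170, 167, 159, 149, 138, 132, 126, 135, 149, 165, 176, 188, 192, 192]
0.025 1 [179, 180, 180, 175, 168, 166, 174, 183, 184, 186, 170, 148, 135, 130, 126, 128]
0.025 -1 [171, 172, 173, 172, 171, 171, 171, 169, 161, 154, 139, 126, 120, 120, 120, 120]
0.035 1 [179, 179, 177, 171, 170, 177, 185, 192, 199, 184, 160, 141, 125, 115, 119, 123]
0.035 -1 [172, 172, 173, 173, 172, 171, 170, 168, 160, 149, 138, 129, 120, 120, 121, 121]
0.045 1 [177, 177, 178, 177, 173, 169, 179, 189, 190, 187, 168, 134, 97, 57, 19, 23]
0.045 -1 [172, 173, 173, 172, 171, 171, 170, 167, 164, 150, 135, 127, 123, 120, 119, 119]
```

>>> send_rows --pt "55 -0.0014 -0.0018 0.004 0 0 0" --pt "55 0 0 0.005 0 0 0" --pt "55 0 0 0.004 0 0 0" --pt "55 0 0 0 0 0 0"

```text
clock: 15.42
ee_pos: [0.5349, 0.0756, 0.1325]
tool_rot: [3.141, -0.57, 1.447]
wrist_force: [-0.5, 0.2, -2.3]
width: 0.0603
grasp_force: 87.2
```

>>> send_rows --pt "55 0 0 0.002 0 0 0" --pt "55 0 0 0.001 0 0 0" --pt "55 0 0 0 0 0 0"

```text
clock: 15.67
ee_pos: [0.5356, 0.0764, 0.1309]
tool_rot: [3.139, -0.57, 1.447]
wrist_force: [0.7, 0.1, -1.9]
width: 0.0604
grasp_force: 87.2
```

```bash
python3 st.py
```

```text
15.67 TCP seat mm [ 0.76 -0.49 23.94] err deg tool [ 0.11 -0.05  0.07] F seat [-0.9 -0.6 -1.6] T seat [0.03 0.74 0.03] w 0.060404388560610256 87.15842485427856
```

>>> send_rows --pt "55 0 0 0.0015 0 0 0" --pt "55 0 0 0.0015 0 0 0" --pt "55 0 0 0 0 0 0"

```text
clock: 15.92
ee_pos: [0.5358, 0.0781, 0.1283]
tool_rot: [3.139, -0.57, 1.447]
wrist_force: [-0.2, 0.2, -2.1]
width: 0.0604
grasp_force: 87.2
```

```bash
python3 st.py
```

```text
15.92 TCP seat mm [ 0.8  -0.44 20.87] err deg tool [ 0.1  -0.06  0.07] F seat [-1.   0.3 -1.9] T seat [-0.07  0.78  0.03] w 0.0603743613458554 87.15849995613098
```

>>> send_rows --pt "55 0 0 0.0015 0 0 0" --pt "55 0 0 0.0015 0 0 0" --pt "55 0 0 0.0015 0 0 0" --pt "55 0 0 0 0 0 0"

```text
clock: 16.25
ee_pos: [0.5361, 0.0804, 0.1244]
tool_rot: [3.139, -0.57, 1.446]
wrist_force: [0.6, -1.6, -0.8]
width: 0.0605
grasp_force: 87.2
```

```bash
python3 st.py
```

```text
16.25 TCP seat mm [ 0.65 -0.48 16.38] err deg tool [ 0.11 -0.05  0.06] F seat [-1.7 -0.8  0.1] T seat [-0.07  0.83  0.01] w 0.060451221526132456 87.18334794044495
```

>>> send_rows --pt "55 0 0 0.0015 0 0 0" --pt "55 0 0 0.0015 0 0 0" --pt "55 0 0 0.0015 0 0 0" --pt "55 0 0 0 0 0 0" --force 110

```text
clock: 16.58
ee_pos: [0.5366, 0.0828, 0.1208]
tool_rot: [3.139, -0.57, 1.446]
wrist_force: [0.1, -0.4, -1.0]
width: 0.0599
grasp_force: 118.6
```

```bash
python3 st.py
```

```text
16.58 TCP seat mm [ 0.77 -0.68 12.02] err deg tool [ 0.13 -0.05  0.06] F seat [-0.9 -0.2 -0.6] T seat [-0.11  0.77 -0.04] w 0.0598872562748702 118.58489155769348
```

>>> send_rows --pt "55 0 0 0.0015 0 0 0" --pt "55 0 0 0.0015 0 0 0" --pt "55 0 0 0.0015 0 0 0" --pt "55 0 0 0 0 0 0"

```text
clock: 16.92
ee_pos: [0.5375, 0.0847, 0.1175]
tool_rot: [3.137, -0.57, 1.446]
wrist_force: [2.1, -3.6, 2.0]
width: 0.0597
grasp_force: 119.0
```

```bash
python3 st.py
```

```text
16.92 TCP seat mm [ 0.66 -1.31  8.21] err deg tool [ 0.22 -0.06  0.05] F seat [-1.8 -2.5  3.5] T seat [-0.35  0.65 -0.14] w 0.059681014576655866 119.03000593185425
```

>>> send_rows --pt "55 0 0.0004 0.0015 0 0 0" --pt "55 0 0 0.0015 0 0 0" --pt "55 0 0 0.0015 0 0 0" --pt "55 0 0 0 0 0 0"

```text
clock: 17.25
ee_pos: [0.5378, 0.0872, 0.1136]
tool_rot: [3.138, -0.57, 1.446]
wrist_force: [-0.3, -5.3, 5.6]
width: 0.06
grasp_force: 121.5
```

```bash
python3 st.py
```

```text
17.25 TCP seat mm [ 0.67 -1.33  3.53] err deg tool [ 0.16 -0.06  0.06] F seat [-1.4 -0.3  7.6] T seat [-0.    0.8  -0.01] w 0.06002604571008343 121.46646469831467
```

>>> send_rows --pt "55 0 0 0.0015 0 0 0" --pt "55 0 0 0.0015 0 0 0" --pt "55 0 0 0.0015 0 0 0" --pt "55 0 0 0 0 0 0"

```text
clock: 17.58
ee_pos: [0.5381, 0.0885, 0.111]
tool_rot: [3.138, -0.571, 1.446]
wrist_force: [-9.7, -11.7, 19.6]
width: 0.0595
grasp_force: 125.7
```

>>> send_rows --pt "55 0 0 0.0015 0 0 0" --pt "55 0 0 0.0015 0 0 0" --pt "55 0 0 0 0 0 0"

```text
clock: 17.83
ee_pos: [0.5382, 0.0895, 0.109]
tool_rot: [3.138, -0.571, 1.445]
wrist_force: [-13.1, -16.9, 28.0]
width: 0.0596
grasp_force: 128.9
```

```bash
python3 st.py
```

```text
17.83 TCP seat mm [ 0.18 -1.45 -1.58] err deg tool [ 0.21 -0.13  0.01] F seat [-0.4 10.9 33.5] T seat [2.59 0.59 0.04] w 0.05956963721979621 128.88007432222366
```

```bash
cat > chk.py <<'E'
from g import *
import sys
k=sys.argv[1]
c=camera("top"); np.savez(f"top{k}.npz",**c); c=load(f"top{k}.npz")
o,M=pose(.5387,.1047,82.8,32.6); L=(cloud(c)-o)@M
m=(abs(L[...,0]-.035)<.03)&(abs(L[...,1])<.029)&(L[...,2]>.004)&(L[...,2]<.036)&(c["image"].min(2)>110)
Q=L[m]
for _ in range(4):
    A=np.c_[Q[:,:2],np.ones(len(Q))]; w=np.linalg.lstsq(A,Q[:,2],rcond=None)[0]; r=Q[:,2]-A@w; Q=Q[abs(r)<max(2*r.std(),.0015)]
print(len(Q),"slopes",np.degrees(w[:2]),"height@0",w[2]*1e3,"@x=.04",(w[2]+.04*w[0])*1e3, r.std()*1e3,"ext",np.percentile(Q,[2,98],axis=0)*1e3)
for nm,x0 in(("high",1),("low",-1)):
    q=L[(L[...,0]*x0>.055)&(L[...,0]*x0<.09)&(abs(L[...,1])<.011)&(L[...,2]>.03)&(L[...,2]<.055)]; print(nm,len(q),np.median(q,0)*1e3 if len(q) else "")
E
python3 chk.py 7
```

```text
424 slopes [ 0.09796088 -0.0640742 ] height@0 23.466444124456437 @x=.04 23.534833722138323 1.5644040292639838 ext [[  6.05537451 -28.12551565  20.75609977]
 [ 60.0903402   27.78631016  26.32998715]]
high 38 [73.67523665  0.31008824 42.17323171]
low 0
```

>>> send_rows --pt "55 0 0 -0.0025 0 0 0" --pt "100 0 0 0 0 0 0" --pt "100 0 0 0 0 0 0" --pt "100 0 0 0 0 0 0" --pt "100 0 0 0 0 0 0"

```text
clock: 18.3
ee_pos: [0.5376, 0.0909, 0.1088]
tool_rot: [3.14, -0.57, 1.447]
wrist_force: [0.2, -0.9, 0.4]
width: 0.0857
grasp_force: 0.0
```

>>> send_rows --pt "100 0 0 -0.01 0 0 0" --pt "100 0 0 -0.02 0 0 0" --pt "100 0 0 -0.02 0 0 0" --pt "100 0 0 -0.02 0 0 0" --pt "0 0 0 -0.005 0 0 0" --pt "0 0 0 0 0 0 0" --pt "0 0 0 0 0 0 0" --pt "0 0 0 0 0 0 0" --force 40

```text
clock: 18.97
ee_pos: [0.5321, 0.0509, 0.1714]
tool_rot: [3.14, -0.57, 1.447]
wrist_force: [-0.7, -0.7, -0.8]
width: 0.0386
grasp_force: 0.0
```

>>> send_rows --pt "0 0 0 0 0 0 0" --pt "0 0 0 0 0 0 0" --pt "0 0 0 0 0 0 0"

```text
clock: 19.22
ee_pos: [0.5324, 0.0504, 0.1717]
tool_rot: [3.14, -0.57, 1.446]
wrist_force: [0.9, -0.3, 0.6]
width: 0.0004
grasp_force: 0.0
```

```bash
python3 st.py; python3 chk.py 8
```

```text
19.22 TCP seat mm [ 0.69 -0.55 72.51] err deg tool [ 0.06 -0.04  0.06] F seat [ 0.1 -0.9  0.7] T seat [0.02 0.56 0.01] w 0.0003904192182058025 0.0
446 slopes [-0.19278562  0.29300701] height@0 24.5864297414886 @x=.04 24.451839985435885 1.6307913069318485 ext [[  5.66282849 -28.02553767  21.45787546]
 [ 59.71215685  27.95596045  27.45649507]]
high 35 [71.91590412 -0.46570117 43.07771699]
low 0
```

>>> send_rows --pt "0 0 0 0.015 0 0 0" --pt "0 0 0 0.018 0 0 0" --pt "0 0 0 0.008 0 0 0" --pt "0 0 0 0.002 0 0 0" --pt "0 0 0 0 0 0 0"

```text
clock: 19.68
ee_pos: [0.5352, 0.0735, 0.1353]
tool_rot: [3.14, -0.57, 1.446]
wrist_force: [-0.2, -0.5, 0.6]
width: -0.0
grasp_force: 0.0
```

>>> send_rows --pt "0 0 0 0.0015 0 0 0" --pt "0 0 0 0.0015 0 0 0" --pt "0 0 0 0.0015 0 0 0" --pt "0 0 0 0 0 0 0"

```text
clock: 20.02
ee_pos: [0.5361, 0.0754, 0.1324]
tool_rot: [3.138, -0.57, 1.447]
wrist_force: [-0.3, -0.8, -0.4]
width: 0.0002
grasp_force: 0.0
```

```bash
python3 st.py
```

```text
20.02 TCP seat mm [ 0.79 -1.04 25.74] err deg tool [ 0.14 -0.06  0.07] F seat [-1.   0.2  0.1] T seat [0.01 0.57 0.06] w 0.00015053638472637434 0.0
```

>>> send_rows --pt "0 0 0 0.0015 0 0 0" --pt "0 0 0 0.0015 0 0 0" --pt "0 0 0 0 0 0 0"

```text
clock: 20.27
ee_pos: [0.5361, 0.0772, 0.1296]
tool_rot: [3.139, -0.57, 1.446]
wrist_force: [-0.3, 0.2, -0.2]
width: -0.0002
grasp_force: 0.0
```

>>> send_rows --pt "0 0 0 0.0015 0 0 0" --pt "0 0 0 0.001 0 0 0" --pt "0 0 0 0 0 0 0"

```text
clock: 20.52
ee_pos: [0.5364, 0.0782, 0.128]
tool_rot: [3.139, -0.57, 1.446]
wrist_force: [-2.7, -1.7, 4.8]
width: -0.0003
grasp_force: 2.6
```

```bash
python3 st.py
```

```text
20.52 TCP seat mm [ 0.76 -1.02 20.54] err deg tool [ 0.13 -0.08  0.06] F seat [0.9 2.4 5.1] T seat [ 0.4   0.46 -0.02] w -0.00031930265286000373 2.5779829009843525
```

>>> send_rows --pt "0 0 0 0.001 0 0 0" --pt "0 0 0 0.001 0 0 0" --pt "0 0 0 0 0 0 0"

```text
clock: 20.77
ee_pos: [0.5365, 0.0782, 0.1278]
tool_rot: [3.138, -0.572, 1.446]
wrist_force: [-12.4, -8.6, 21.8]
width: -0.0002
grasp_force: 12.0
```

```bash
python3 st.py
```

```text
20.77 TCP seat mm [ 0.7  -1.17 20.4 ] err deg tool [ 0.17 -0.15  0.04] F seat [ 3.2 11.2 23.8] T seat [ 2.36 -0.03 -0.02] w -0.00022488471887734964 12.04202107139281
```

>>> send_rows --pt "0 0 0 -0.01 0 0 0" --pt "0 0 0 -0.03 0 0 0" --pt "0 0 0 -0.04 0 0 0" --pt "0 0 0 -0.04 0 0 0" --pt "0 0 0 -0.03 0 0 0" --pt "0 -0.035 0 0 0 0 0" --pt "0 -0.035 0 0 0 0 0" --pt "0 -0.035 0 0 0 0 0"

```text
clock: 21.43
ee_pos: [0.5152, -0.0895, 0.1959]
tool_rot: [3.136, -0.57, 1.449]
wrist_force: [0.4, 0.2, -0.2]
width: -0.0001
grasp_force: 0.0
```

>>> send_rows --pt "0 -0.035 0 0 0 0 0" --pt "0 -0.035 0 0 0 0 0" --pt "0 0 0 0 0 0 0"

```text
clock: 21.68
ee_pos: [0.505, -0.1523, 0.154]
tool_rot: [-3.138, -0.567, 1.436]
wrist_force: [0.3, 0.4, -0.2]
width: 0.0001
grasp_force: 0.0
```

```bash
python3 chk.py 9
python3 - <<'E'
from g import *
from workcell import *
f=[camera("scene") for _ in range(4)]; s=f[0]; s["image"]=np.mean([x["image"] for x in f],0).round().astype(np.uint8); np.savez("scene9.npz",**s)
c=load("top9.npz"); o,M=pose(.5387,.1047,82.8,32.6); L=(cloud(c)-o)@M
m=(abs(L[...,0])<.058)&(abs(L[...,1])<.028)&(L[...,2]>.01)&(L[...,2]<.028); Q=L[m]
for _ in range(5):
    A=np.c_[Q[:,:2],np.ones(len(Q))]; w=np.linalg.lstsq(A,Q[:,2],rcond=None)[0]; r=Q[:,2]-A@w; Q=Q[abs(r)<max(2*r.std(),.0012)]
print("whole",len(Q),np.degrees(w[:2]),w[2]*1e3,r.std()*1e3)
a=cv2.resize(c["image"][165:231,250:338],None,fx=4.5,fy=4.5,interpolation=cv2.INTER_CUBIC); b=cv2.resize(s["image"][140:206,258:346],None,fx=6.5,fy=6.5,interpolation=cv2.INTER_CUBIC); a=cv2.resize(a,(b.shape[1],b.shape[0]*0+170*2-40)) if 0 else a
pad=np.zeros((b.shape[0],a.shape[1],3),np.uint8); pad[:a.shape[0]]=a; im=np.hstack([pad,b]); im=cv2.resize(im,None,fx=.82,fy=.82); im=cv2.convertScaleAbs(im,alpha=1.2)
print(im.shape); cv2.imwrite("pics/s9.png",im[:,:,::-1])
E
```

```text
402 slopes [-1.09612897  0.02366396] height@0 20.15604205677635 @x=.04 19.390799677179047 1.5430860040192311 ext [[  5.56455628 -28.2592534   16.67835902]
 [ 58.70966937  27.75405778  22.12538398]]
high 35 [70.85972821 -0.71558768 45.11841233]
low 77 [-65.53495374  -0.61590053  41.39786683]
whole 781 [-0.05964895 -0.03328203] 19.56016942330296 1.3858079290389749
(352, 794, 3)
```

View pics/s9.png

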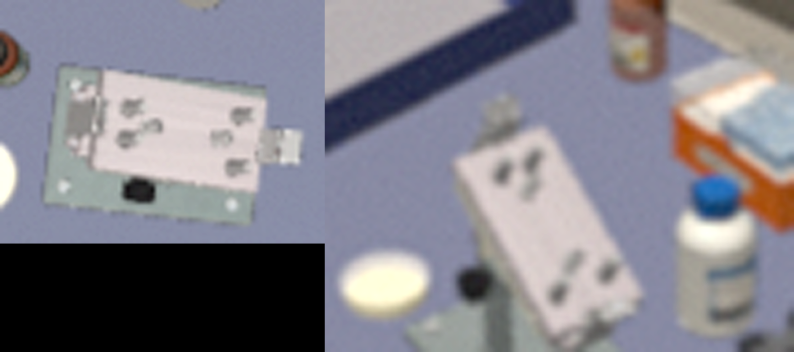

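```bash
python3 - <<'E'
from g import *
o,M=pose(.5387,.1047,82.8,32.6)
for k in("top1","top7","top8","top9"):
    L=(cloud(load(k+".npz"))-o)@M
    for x0 in(1,-1):
        q=L[(L[...,0]*x0>.045)&(L[...,0]*x0<.09)&(abs(L[...,1])<.009)&(L[...,2]>.035)&(L[...,2]<.055)]
        print(k,x0,len(q),(np.percentile(q[:,0],[5,50,95])*1e3).round(1) if len(q) else "",(np.median(q[:,2])*1e3).round(1) if len(q) else "")
E
python3 st.py
```

```text
top1 1 27 [63.7 70.5 75.3] 45.0
top1 -1 54 [-72.5 -67.5 -61.6] 42.9
top7 1 33 [66.7 73.7 80.4] 42.1
top7 -1 0  
top8 1 28 [65.7 72.3 78.3] 43.2
top8 -1 0  
top9 1 27 [63.6 70.9 75.4] 45.1
top9 -1 51 [-72.1 -67.6 -63.2] 43.0
21.93 TCP seat mm [-173.     -1.3   167.95] err deg tool [ 0.12 -0.09  0.18] F seat [-0.   0.7  0.1] T seat [ 0.03  0.58 -0.05] w 0.0001493207328764852 0.0
```

Both catches are back where they started, and the cover is flat at its seated height. The gripper is clear.

```bash
python3 -c "
from workcell import *
print(hand_in())"
```

```text
the job is handed in; nothing more can be done
None
```

I put the flow cell back together and handed the job in at about 22 s; no verdict came back. The last camera check showed the cover flat at its seated height, both catches back upright over its ends and the gripper clear. The highest push I read was about 34 N, and the arm never went near the bottles, jar, dish or label roll.

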